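Set the paddle board out over the end of the display step

ROBOT

A 6-joint arm with a two-finger parallel gripper is mounted at the origin on the work surface. World frame = base frame: x ahead of the robot, y to its left, z up, the work surface at z = 0. Lengths are in m, angles in rad, forces in N, time in s.
With the tool pointing down it reaches from about 0.325 to 0.9 m from the base axis. Payload 6.1 kg.
Tool frame: the origin (TCP) lies on the centre line of the jaws, within the pads' length; the fingertips stand 8 mm ahead of it and the grasp point (between the pads) lies 11 mm behind it (env.tip_reach is the z of the fingertips in the tool frame, in m); z points along the fingers, x is the direction in which the jaws open and shut, and the axes are right-handed (so a half turn about z gives the same grasp; the last joint's range is limited). The gripper opens to 85 mm and grips with 20 to 120 N. Pads are 22 mm wide; open, the fingers measure 114 mm over their backs; the gripper's body (76 mm by 85 mm) begins 54 mm behind the grasp point. The pads swing forward as they close: fully open they stand 13 mm farther back than shut.
Start: joints at [-1.3, 0.22, 1.526, -0, 1.395, -0.126], TCP at [0.242, -0.576, 0.239] pointing down, gripper open.
Joint ranges: [-2.98, 2.98], [-0.91, 2.08], [0.09, 2.57], [-1.24, 4.39], [0.2, 2.65], [-2.68, 2.68]. Speed limits (rad/s): [2.57, 2.57, 3.01, 3.14, 3.14, 3.14].

INTERFACE

Orientations are given as a unit quaternion [x, y, z, w].
In Python, from cell import env, get_image gives the robot as it stands.
- The arm moves only by the tool send_rows, never from a script. Its argument "steps" is a list of rows, each an object with "delta_pos": the shift along the tool's x, y, z in mm, a list of three; "rotation": the turn, a rotation vector about the tool's x, y, z in degrees, a list of three; "grip": the closure in counts, from 0 (fully open) to 255 (shut). In form: [{"delta_pos": [tx, ty, tz], "rotation": [rx, ry, rz], "grip": grip}, ...]. A call has exactly 8 rows; each row is the pose to reach, as a shift and turn from the pose measured when the call began, along the tool's axes at that moment; what a row does not reach only later rows make up. A row lasts 1/10 s, in which the tool goes at most 50 mm and 8.59 degrees, less where a joint would pass 70% of its speed; a pose out of reach is approached as far as the arm can. A call with a gripper value outside its range is refused whole. The fingers move at their own pace and stop on an object; the grip force is fixed at half the most. Time passes only in rows, so rows that repeat a pose let the fingers close, or fill a call up. It gives the time, the measured TCP pose, the force and the opening at its end, in the units of the state.
- env.observe(): the state, without advancing time (a new reading comes with each control period).
- get_image(name): name is "scene" or "top"; returns a dict with "frame" (480x640x3 uint8, blue, green, red), "camera_matrix" (3x3 intrinsics, pixels), "k1" (the pictures are not rectified: a ray, as slopes to the right and down, at radius r is drawn at 1 + k1 r^2 times it, then the intrinsics apply), "world_from_camera" (4x4, takes a point from camera to world coordinates). Camera axes: x right, y up, looking along -z (the intrinsics and any distortion apply to the point x, -y, -z); pixel columns grow to the right and rows downward; lengths in m; the calibration is good to about 2 mm. A picture is of the moment at which its call begins. There is no depth.
- env.close_job(): hands the job in, once; it reports no verdict.
The state is a dict: "time": time; "qpos": joint angles; "joint_vel": joint speeds; "effort": joint torques, N m; "position": TCP position; "tcp_rot": TCP orientation; "ft_force": force on the tool from outside, world axes, zero at the start; "ft_torque": the same for the moment, N m; "grip_width": finger opening in m.
Only numpy, scipy, OpenCV 4.12 (cv2) and the standard library are available. Lean on these libraries where they do the work, as an engineer would, in place of code of your own. Each camera call takes 0.05 s, during which the arm holds its last target.

TASK

The bamboo paddle board on the low display step should stick out over the step's end so that a customer can take it by the handle. With the fingertips, push it lightly along the step, the way its handle points, until its shoulders are level with the step's end: the whole handle out over the edge, the blade still on the step and square to that end. Do not grip or lift it or push it out too far, and leave everything else where it stands.

Things in the scene. Friction and masses are not known exactly. Their poses are not given: they have to be found in the camera images.
- step: Low plywood display step with a white laminate top, fixed on the counter: 300 mm (x) by 560 mm (y), 80 mm high, flat top. Origin: centre of its underside. Its y runs along its length to the end where the board is to stick out, a straight edge at y +280 mm; x across it, away from the robot; z up. Turned up to 9 degrees either way from the robot's axes.
- step_end (a point): Middle of that end edge of the step, on its top face (step frame x 0, y +280 mm, z +80 mm). Axes as the step's.
- paddle: Bamboo paddle board flat on the step, 12 mm thick, 0.24 kg, sliding freely. Blade 130 mm wide (x), 200 long (y), corner radius 12; a handle 34 wide, 83 long, with a hanging hole, runs on from one short side. Origin: centre of the blade's underside; y along the handle: rear side at y -100, shoulders +100, tip +183 mm. Starts up to 13 degrees askew, handle towards the step's end.
- shoulder (a point): Middle of the paddle board's shoulder line, on its underside (paddle frame y +100 mm). Axes as the paddle's.
- handle (a point): Middle of the paddle board's handle, on its underside (paddle frame y +142 mm). Axes as the paddle's.
- jar: Glass storage jar with an aluminium lid, 66 mm across, 100 mm tall; stands on the step, along the side farther from the robot; to be left alone. Origin at the centre of its underside.
- bottle: Amber bottle with a black cap, 58 mm across, 150 mm tall; stands on the step, along the side farther from the robot; to be left alone. Origin at the centre of its underside.
- tin: Flat round aluminium tin, 67 mm across, 42 mm tall; stands on the step, along the side farther from the robot; to be left alone. Origin at the centre of its underside.
- jug: White plastic measuring jug with a handle, 96 mm across, 120 mm tall; on the counter beside the step; to be left alone. Origin at the centre of its underside.
- brush: Wooden scrubbing brush, 150 x 52 x 48 mm; on the counter beside the step; to be left alone. Origin at the centre of its underside.
- scoop: Steel scoop with a wooden handle, 200 x 70 x 42 mm; origin under the back of its bowl; on the counter beside the step; to be left alone.
- soap: White bar of soap, 55 x 85 x 28 mm; on the counter beside the step; to be left alone. Origin at the centre of its underside.

How it is judged:
By the outcome, as a careful person would: the job done as asked, in the order asked, and still so for the second after the job is handed in, with the robot touching nothing.
It also fails if it takes over 48 s, if anything falls off the work surface, if the arm or the gripper's body presses on something with over 40 N, if the wrist force passes 120 N, or if a joint passes its speed limit or range.

## Working session

There is one attempt and no reset: what is moved stays moved. The work goes in short steps, Python scripts to look and compute and a tool call to move; the robot and the scene stay as the last step left them, time stands still between calls to the robot, and variables do not carry over. Pictures are saved under pics/ and viewed, and the job is handed in when it is done.

Besides the shell and the picture viewer there is one more tool, called by a JSON object that holds its "op" and its "data". send_rows: Moves the arm, as the interface text tells. Its arguments: {"type":"object","properties":{"steps":{"type":"array","items":{"type":"object","properties":{"delta_pos":{"type":"array","items":{"type":"number"}},"rotation":{"type":"array","items":{"type":"number"}},"grip":{"type":"number"}}}}},"required":["steps"]}

```bash
ls; mkdir -p pics
python3 - <<'E'
from cell import env,get_image
import cv2
print(env.observe(), env.tip_reach)
for n in("scene","top"):
    d=get_image(n);cv2.imwrite(f"pics/{n}0.png",d["frame"]);print(d["camera_matrix"],d["k1"],d["world_from_camera"])
E
```

```text
pics
{'time': 0.0, 'qpos': array([-1.30010806e+00,  2.21250461e-01,  1.52758891e+00, -3.16154779e-06,
        1.39467664e+00, -1.26080343e-01]), 'joint_vel': array([-0.00045095, -0.00021664, -0.00034585,  0.00039635,  0.00123354,
        0.00024623]), 'effort': array([-1.00457633e-03, -4.96906793e+01, -3.89397776e+01, -1.06757070e-04,
        1.11277885e-02,  3.65762605e-05]), 'position': array([ 0.24137743, -0.5758872 ,  0.23819589]), 'tcp_rot': array([ 8.32598114e-01, -5.53876752e-01, -7.28372467e-04, -6.27928897e-04]), 'ft_force': array([0.25051186, 0.29957941, 0.31687837]), 'ft_torque': array([ 0.02680074,  0.01635047, -0.00236219]), 'grip_width': 0.08536188076536735} 0.008
[[466.18079002   0.         316.11096823]
 [  0.         466.18079002 238.35281575]
 [  0.           0.           1.        ]] 0.030993578349960502 [[-0.17222873 -0.60643521  0.77625614  1.44747995]
 [ 0.9849755  -0.11615674  0.12779228  0.131274  ]
 [ 0.01266964  0.78660279  0.61732936  0.79707782]
 [ 0.          0.          0.          1.        ]]
[[572.08997322   0.         317.40563558]
 [  0.         572.08997322 243.93963937]
 [  0.           0.           1.        ]] -0.15172018518881486 [[-0.0079449   0.98671362 -0.16227479  0.29608352]
 [-0.99995776 -0.00708947  0.00584985  0.00522042]
 [ 0.00462168  0.16231441  0.98672827  1.60577868]
 [ 0.          0.          0.          1.        ]]
```

View pics/scene0.png

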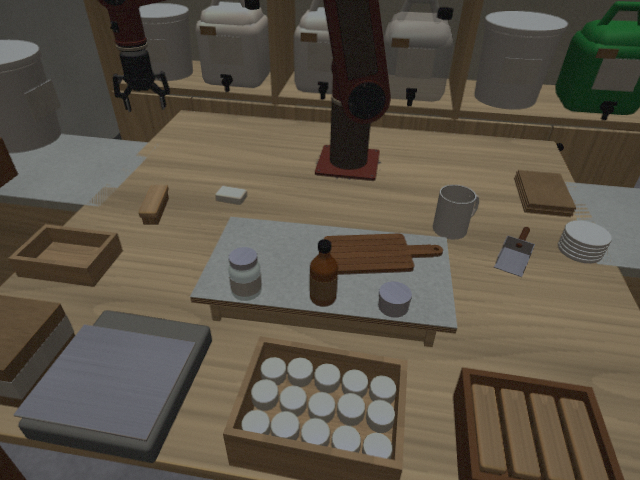

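View pics/top0.png

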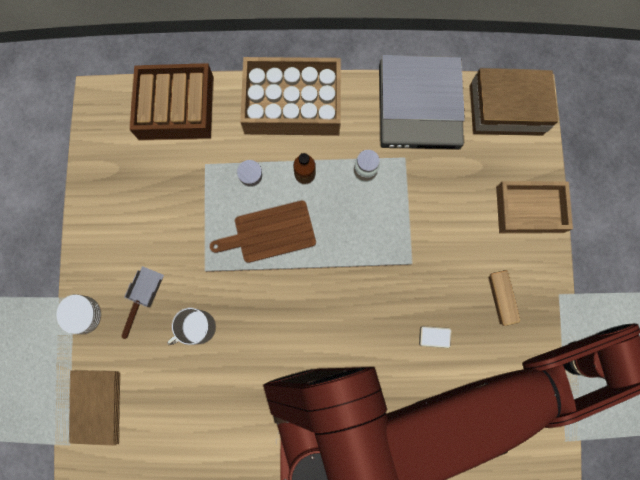

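The top view has the step spanning about (205-410, 158-270). The paddle's blade is around (276,231), and its handle tip near (213,246) points left, towards world +y. The end edge is near column 205. The jar, bottle and tin stand on the far side.

```bash
cat > h.py <<'E'
from cell import env,get_image
import cv2,numpy as np
def cast(d,uv,z):
    K=d["camera_matrix"];T=d["world_from_camera"];k=d["k1"]
    uv=np.asarray(uv,float).reshape(-1,2)
    p=cv2.undistortPoints(uv[:,None],K,np.array([k,0,0,0.]))[:,0]
    r=np.c_[p[:,0],-p[:,1],-np.ones(len(p))]@T[:3,:3].T
    o=T[:3,3]; return (o+r*((z-o[2])/r[:,2])[:,None])[:,:2]
def proj(d,P):
    K=d["camera_matrix"];T=d["world_from_camera"];k=d["k1"]
    c=(np.asarray(P,float)-T[:3,3])@T[:3,:3]
    s=np.c_[c[:,0],-c[:,1]]/-c[:,2:3]
    s=s*(1+k*(s**2).sum(1,keepdims=True))
    return s*[K[0,0],K[1,1]]+K[:2,2]
def fit(p):
    vx,vy,x,y=cv2.fitLine(p.astype(np.float32),cv2.DIST_HUBER,0,.001,.001).ravel()
    return np.array([x,y]),np.array([vx,vy])
def inter(a,b):
    t=np.linalg.solve(np.c_[a[1],-b[1]],b[0]-a[0]);return a[0]+t[0]*a[1]
def biggest(m):
    cs,_=cv2.findContours(m,cv2.RETR_EXTERNAL,cv2.CHAIN_APPROX_NONE)
    return max(cs,key=cv2.contourArea)[:,0]
E
python3 - <<'E'
from h import *
d=get_image("top");f=d["frame"];hsv=cv2.cvtColor(f,cv2.COLOR_BGR2HSV)
for p in[(350,230),(300,260),(276,231),(225,243),(190,220),(280,290),(215,200)]: print(p,hsv[p[1],p[0]],f[p[1],p[0]])
cv2.imwrite("pics/crop1.png",cv2.resize(f[145:285,190:425],None,fx=3.3,fy=3.3,interpolation=cv2.INTER_CUBIC))
E
```

```text
(350, 230) [ 75   9 173] [170 173 167]
(300, 260) [ 60   8 183] [177 183 177]
(276, 231) [ 12 157  96] [37 60 96]
(225, 243) [ 11 153 102] [ 41  64 102]
(190, 220) [ 19  80 187] [128 165 187]
(280, 290) [ 19  84 177] [119 155 177]
(215, 200) [ 60   6 181] [177 181 177]
```

View pics/crop1.png

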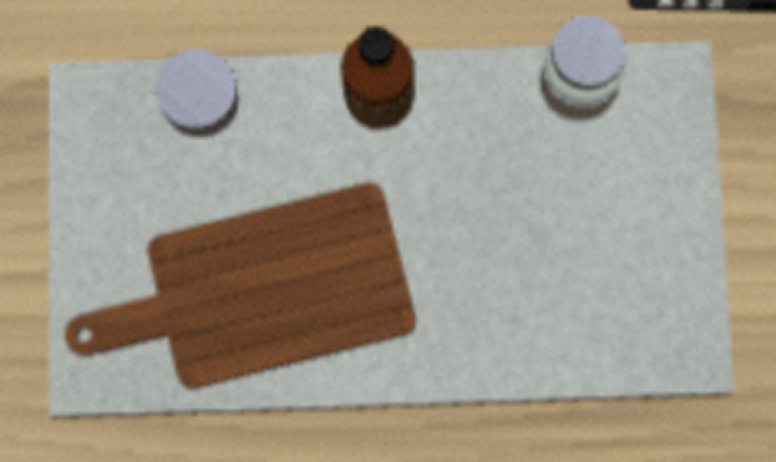

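```bash
cat >> h.py <<'E'
def paddle(d,lo=0.25,verbose=1):
    hsv=cv2.cvtColor(d["frame"],cv2.COLOR_BGR2HSV)
    m=((hsv[...,1]>115)&(hsv[...,0]<22)).astype(np.uint8)*255
    box=np.zeros_like(m)
    q=proj(d,[[.40,-.28,.09],[.62,-.28,.09],[.62,.42,.09],[.40,.42,.09]])
    cv2.fillConvexPoly(box,q.astype(np.int32),255); m&=box
    uv=biggest(m).astype(float)
    P=cast(d,uv,.092);Pb=cast(d,uv,.08)
    # centre of blade & direction by iterations
    mm=cv2.moments(cv2.UMat(uv.astype(np.int32)).get() if 0 else uv.astype(np.int32))
    c=P.mean(0); w=np.linalg.svd(P-c)[2][0]; w=w*np.sign(w[1])
    # direction to the handle
    tip=((P-c)@w).max(); c=c+w*(tip-183e-3)
    C=d["world_from_camera"][:2,3]
    for it in range(6):
        n=np.array([w[1],-w[0]]) # paddle x
        def side(A,norm,off,tmin,tmax,tdir):
            # which edge (top or bottom) is the silhouette
            mid=c+norm*off
            A=Pb if (C-mid)@norm>0 else P
            s=(A-c)@norm; t=(A-c)@tdir
            k=(abs(s-off)<(.012 if it<2 else .005))&(t>tmin)&(t<tmax)
            return fit(A[k]),k.sum()
        L={}
        L['far'],n1=side(P,n,.065,-.08,.08,w)
        L['near'],n2=side(P,-n,.065,-.08,.08,w)
        L['rear'],n3=side(P,-w,.1,-.05,.05,n)
        s1,n4=side(P,w,.1,-.05,-.022,n); s2,n5=side(P,w,.1,.022,.05,n)
        dirs=[v[1]*np.sign(v[1]@w) for v in (L['far'],L['near'])]
        w=sum(dirs);w/=np.linalg.norm(w);n=np.array([w[1],-w[0]])
        x=(L['far'][0]@n+L['near'][0]@n)/2
        sh=(s1[0]@w+s2[0]@w)/2; re=inter(L['rear'],(n*x,w))@w
        y=(sh-.1+re+.1)/2
        c=n*x+w*y
    ang=np.degrees(np.arctan2(-w[0],w[1]))
    if verbose: print("blade c",c.round(4),"ang %.2f"%ang,"width %.4f len %.4f"%((L['far'][0]-L['near'][0])@n,sh-re),"counts",n1,n2,n3,n4,n5,
      "side angs",[round(float(np.degrees(np.arctan2(-v[0],v[1]))),2) for v in dirs],"tip",round(((P-c)@w).max(),4))
    return c,w,n,ang
def step(d):
    hsv=cv2.cvtColor(d["frame"],cv2.COLOR_BGR2HSV)
    m=((hsv[...,1]<38)&(hsv[...,2]>100)).astype(np.uint8)*255
    box=np.zeros_like(m)
    q=proj(d,[[.33,-.40,.08],[.76,-.40,.08],[.76,.40,.08],[.33,.40,.08]])
    cv2.fillConvexPoly(box,q.astype(np.int32),255); m&=box
    m=cv2.morphologyEx(m,cv2.MORPH_OPEN,np.ones((3,3)))
    P=cast(d,biggest(m),.08)
    c=np.array(cv2.minAreaRect(P.astype(np.float32))[0]); w=np.array([0,1.])
    for it in range(8):
        n=np.array([w[1],-w[0]]);r=.03 if it<3 else .006
        q=P-c;u=q@n;v=q@w
        end=fit(P[(abs(v-.28)<r)&(abs(u)<.13)]);rear=fit(P[(abs(v+.28)<r)&(abs(u)<.13)])
        near=fit(P[(abs(u+.15)<r)&(abs(v)<.26)]);far=fit(P[(abs(u-.15)<r)&(abs(v)<.26)])
        w=near[1]*np.sign(near[1][1]); e=end[1]*np.sign(end[1][0]);
        ws=[w,far[1]*np.sign(far[1][1]),np.array([-e[1],e[0]])]
        w=sum(ws);w/=np.linalg.norm(w);n=np.array([w[1],-w[0]])
        c=n*((near[0]+far[0])@n/2)+w*((end[0]+rear[0])@w/2)
    print("step c",c.round(4),"angs",[round(float(np.degrees(np.arctan2(-a[0],a[1]))),2) for a in ws],"size",(far[0]-near[0])@n,(end[0]-rear[0])@w)
    E=inter(end,(c,w)); print("end mid",E.round(4))
    return c,w,n,E,end
E
python3 - <<'E'
from h import *
d=get_image("top");f=d["frame"]
S=step(d);p=paddle(d)
print("shoulder in step_end frame", (p[0]+.1*p[1]-S[3])@S[2],(p[0]+.1*p[1]-S[3])@S[1])
print("centre in step frame",(p[0]-S[0])@S[2],(p[0]-S[0])@S[1])
g=cv2.resize(f[130:290,180:430],None,fx=3,fy=3)
def dr(pts,z,col):
    q=(proj(d,np.c_[np.array(pts),np.full(len(pts),z)])-[180,130])*3+1
    cv2.polylines(g,[q.astype(np.int32)],True,col,1)
c,w,n,_=p
dr([c+n*a+w*b for a,b in((-.065,-.1),(.065,-.1),(.065,.1),(.017,.1),(.017,.183),(-.017,.183),(-.017,.1),(-.065,.1))],.092,(0,255,0))
c,w,n=S[:3]
dr([c+n*a+w*b for a,b in((-.15,-.28),(.15,-.28),(.15,.28),(-.15,.28))],.08,(255,0,0))
cv2.imwrite("pics/fit1.png",g)
# objects rough
for nm,uv,z in(("tin",(250,172),.042+.08),("bottlecap",(304,159),.23),("jar",(368,159),.18)): print(nm,cast(d,uv,z))
E
```

```text
Traceback (most recent call last):
  File "h.py", line 74, in step
    near=fit(P[(abs(u+.15)<r)&(abs(v)<.26)]);far=fit(P[(abs(u-.15)<r)&(abs(v)<.26)])
  File "h.py", line 16, in fit
    vx,vy,x,y=cv2.fitLine(p.astype(np.float32),cv2.DIST_HUBER,0,.001,.001).ravel()
              ~~~~~~~~~~~^^^^^^^^^^^^^^^^^^^^^^^^^^^^^^^^^^^^^^^^^^^^^^^^^
cv2.error: OpenCV(4.12.0) /io/opencv/modules/imgproc/src/linefit.cpp:50: error: (-215:Assertion failed) count > 0 in function 'fitLine2D_wods'
```

Run:
```python
from h import *
d=get_image("top")
print(cast(d,[(205,164),(405,158),(411,265),(205,270)],.08))
hsv=cv2.cvtColor(d["frame"],cv2.COLOR_BGR2HSV)
m=((hsv[...,1]<38)&(hsv[...,2]>100)).astype(np.uint8)*255
cv2.imwrite("pics/m.png",m)
```

```text
[[ 0.77524331  0.30793012]
 [ 0.78856102 -0.25046865]
 [ 0.48756297 -0.25609039]
 [ 0.47795856  0.29990122]]
```

View pics/m.png

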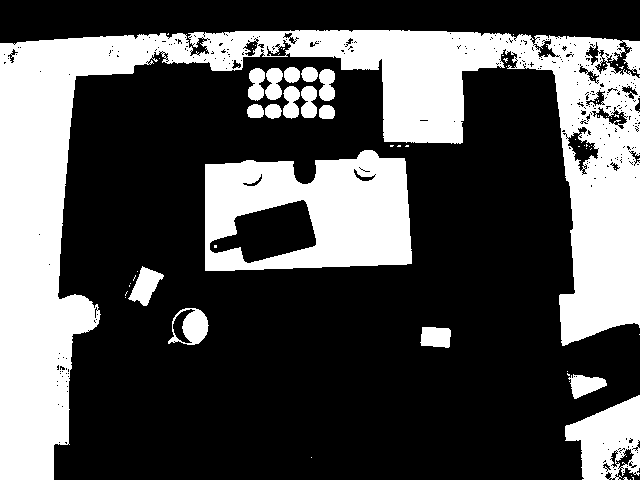

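The mask is clean, but the step is farther out than my box assumed (x 0.48-0.79). I'll widen the boxes and refit.

```bash
sed -i 's/\[\[.33,-.40,.08\],\[.76,-.40,.08\],\[.76,.40,.08\],\[.33,.40,.08\]\]/[[.43,-.36,.08],[.83,-.36,.08],[.83,.40,.08],[.43,.40,.08]]/; s/\[\[.40,-.28,.09\],\[.62,-.28,.09\],\[.62,.42,.09\],\[.40,.42,.09\]\]/[[.49,-.24,.09],[.70,-.24,.09],[.70,.295,.09],[.49,.295,.09]]/' h.py
cat > m.py <<'E'
from h import *
import sys
d=get_image("top");f=d["frame"]
S=step(d);p=paddle(d)
print("shoulder in step_end frame", (p[0]+.1*p[1]-S[3])@S[2],(p[0]+.1*p[1]-S[3])@S[1])
print("centre in step frame",(p[0]-S[0])@S[2],(p[0]-S[0])@S[1])
g=cv2.resize(f[130:290,180:430],None,fx=3,fy=3)
def dr(pts,z,col):
    q=(proj(d,np.c_[np.array(pts),np.full(len(pts),z)])-[180,130])*3+1
    cv2.polylines(g,[q.astype(np.int32)],True,col,1)
c,w,n,_=p
dr([c+n*a+w*b for a,b in((-.065,-.1),(.065,-.1),(.065,.1),(.017,.1),(.017,.183),(-.017,.183),(-.017,.1),(-.065,.1))],.092,(0,255,0))
c,w,n=S[:3]
dr([c+n*a+w*b for a,b in((-.15,-.28),(.15,-.28),(.15,.28),(-.15,.28))],.08,(255,0,0))
cv2.imwrite(f"pics/{sys.argv[1]}.png",g)
for nm,uv,z in(("tin",(250,172),.042+.08),("bottlecap",(304,159),.23),("jar",(368,159),.18)): print(nm,cast(d,uv,z))
E
python3 m.py fit1
```

```text
step c [0.6333 0.0253] angs [1.57, 1.62, 1.53] size 0.29780605 0.55670136
end mid [0.6256 0.3036]
blade c [0.5826 0.1109] ang 14.07 width 0.1226 len 0.1931 counts 57 55 35 10 10 side angs [14.02, 14.12] tip 0.1799
shoulder in step_end frame -0.06999896894031207 -0.09373491078473888
centre in step frame -0.048364258438332905 0.08697988926260687
tin [[0.73788447 0.1765188 ]]
bottlecap [[0.7383614  0.02895409]]
jar [[ 0.75361801 -0.13667102]]
```

View pics/fit1.png

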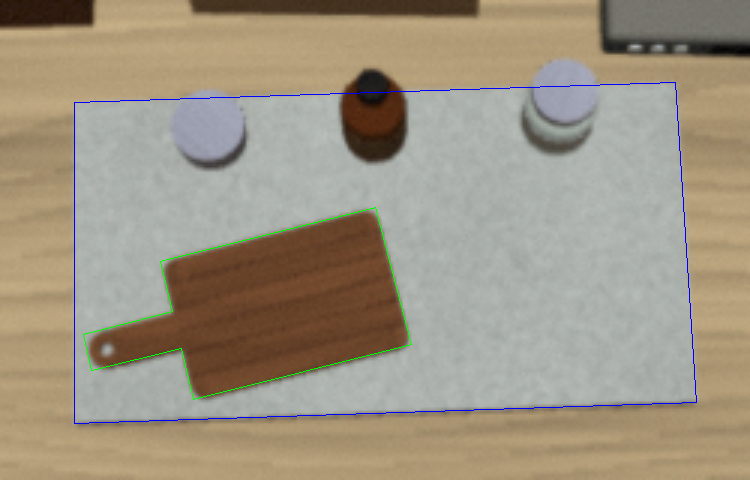

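```bash
cat > goal.py <<'E'
from h import *
from scipy.spatial.transform import Rotation as R
import sys
# usage: goal x y z yaw(deg of tool x in world)
x,y,z,yaw=map(float,sys.argv[1:5])
s=env.observe();r0=R.from_quat(s["tcp_rot"])
a=np.radians(yaw);X=[np.cos(a),np.sin(a),0];Z=[0,0,-1];Y=np.cross(Z,X)
r1=R.from_matrix(np.c_[X,Y,Z])
print("t",s["time"],"pos",s["position"].round(4),"F",s["ft_force"].round(2),"w",s["grip_width"],"tip",env.tip_reach,"q",s["qpos"].round(2))
print("yaw now",np.degrees(np.arctan2(*r0.as_matrix()[[1,0],0])).round(2))
print("delta mm",(r0.inv().apply(np.array([x,y,z])-s["position"])*1000).round(1),"rotvec deg",np.degrees((r0.inv()*r1).as_rotvec()).round(2))
E
python3 goal.py .60 -.07 .238 1.57
```

```text
t 0.3 pos [ 0.2415 -0.5762  0.2389] F [ 0.12 -0.55  0.08] w 0.08565217809097084 tip 0.008 q [-1.3   0.22  1.53  0.    1.39 -0.13]
yaw now -67.27
delta mm [-328.4 -526.3    1.2] rotvec deg [-3.000e-02  3.000e-02 -6.884e+01]
```

{"op": "send_rows", "data": {"steps": [{"delta_pos":[-20,-33,0],"rotation":[0,0,-4],"grip":80},{"delta_pos":[-41,-66,0],"rotation":[0,0,-8.5],"grip":80},{"delta_pos":[-62,-99,0],"rotation":[0,0,-13],"grip":80},{"delta_pos":[-82,-132,0],"rotation":[0,0,-17],"grip":80},{"delta_pos":[-103,-165,0],"rotation":[0,0,-21.5],"grip":80},{"delta_pos":[-123,-198,0],"rotation":[0,0,-26],"grip":80},{"delta_pos":[-144,-230,0],"rotation":[0,0,-30],"grip":80},{"delta_pos":[-164,-263,0],"rotation":[0,0,-34],"grip":80}]}}

```text
time: 1.1
position: [0.4213, -0.3219, 0.2392]
tcp_rot: [0.959, -0.285, -0.0, -0.0]
ft_force: [1.1, 0.3, 0.4]
grip_width: 0.0589
```

```bash
python3 goal.py .60 -.07 .238 1.57
```

```text
t 1.1 pos [ 0.4213 -0.3219  0.2392] F [1.09 0.28 0.38] w 0.058894432780953465 tip 0.008 q [-0.8  -0.01  1.77  0.    1.38 -0.22]
yaw now -33.11
delta mm [  12.1 -308.6    1.3] rotvec deg [-3.000e-02  0.000e+00 -3.468e+01]
```

{"op": "send_rows", "data": {"steps": [{"delta_pos":[2,-44,0],"rotation":[0,0,-5],"grip":80},{"delta_pos":[4,-88,0],"rotation":[0,0,-10],"grip":80},{"delta_pos":[5,-132,0],"rotation":[0,0,-15],"grip":80},{"delta_pos":[7,-176,0],"rotation":[0,0,-20],"grip":80},{"delta_pos":[9,-220,0],"rotation":[0,0,-25],"grip":80},{"delta_pos":[10,-264,0],"rotation":[0,0,-30],"grip":80},{"delta_pos":[12,-308.5,1],"rotation":[0,0,-34.7],"grip":80},{"delta_pos":[12,-308.5,1],"rotation":[0,0,-34.7],"grip":80}]}}

```text
time: 1.9
position: [0.6018, -0.0654, 0.238]
tcp_rot: [1.0, 0.018, 0.0, -0.001]
ft_force: [-1.0, -0.1, -0.3]
grip_width: 0.0588
```

```bash
python3 goal.py .60 -.07 .11 1.57
python3 - <<'E'
from h import *
for n in("scene","top"):
    d=get_image(n);cv2.imwrite(f"pics/{n}1.png",d["frame"])
E
```

```text
t 1.9 pos [ 0.6018 -0.0654  0.238 ] F [-1.02 -0.07 -0.33] w 0.05879950373929413 tip 0.008 q [-0.24  0.17  1.58  0.    1.38 -0.28]
yaw now 2.01
delta mm [ -2.1   4.8 128. ] rotvec deg [-0.13 -0.05  0.44]
```

View pics/scene1.png

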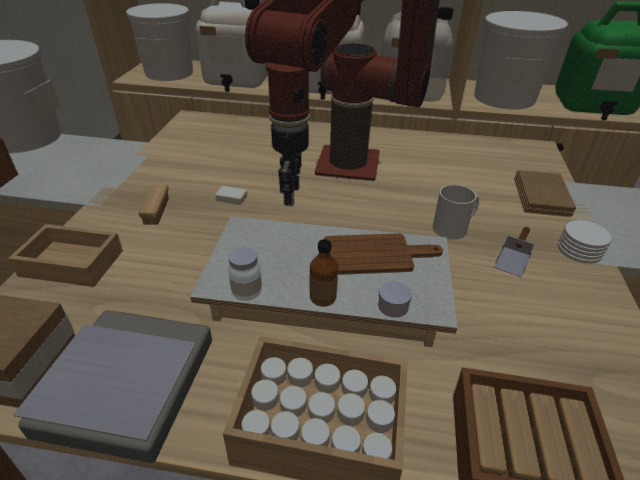

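View pics/top1.png

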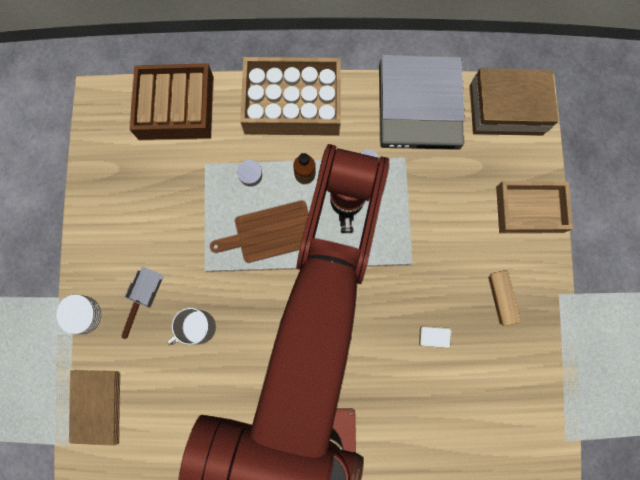

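Run:
```python
from h import *
d=get_image("scene");f=d["frame"]
cv2.imwrite("pics/crop2.png",cv2.resize(f[130:230,230:350],None,fx=6,fy=6,interpolation=cv2.INTER_CUBIC))
for x in(.56,.572,.632,.646):
  for z in (.230,.22): print(x,z,proj(d,[[x,-.0654+o,z] for o in(-.011,.011)]).round(1).tolist())
```

```text
0.56 0.23 [[290.3, 187.5], [299.8, 188.5]]
0.56 0.22 [[290.4, 191.2], [299.8, 192.2]]
0.572 0.23 [[289.2, 190.2], [298.7, 191.2]]
0.572 0.22 [[289.3, 194.0], [298.8, 195.0]]
0.632 0.23 [[283.2, 204.8], [293.1, 205.9]]
0.632 0.22 [[283.3, 208.6], [293.2, 209.7]]
0.646 0.23 [[281.7, 208.4], [291.8, 209.5]]
0.646 0.22 [[281.9, 212.3], [291.8, 213.4]]
```

View pics/crop2.png

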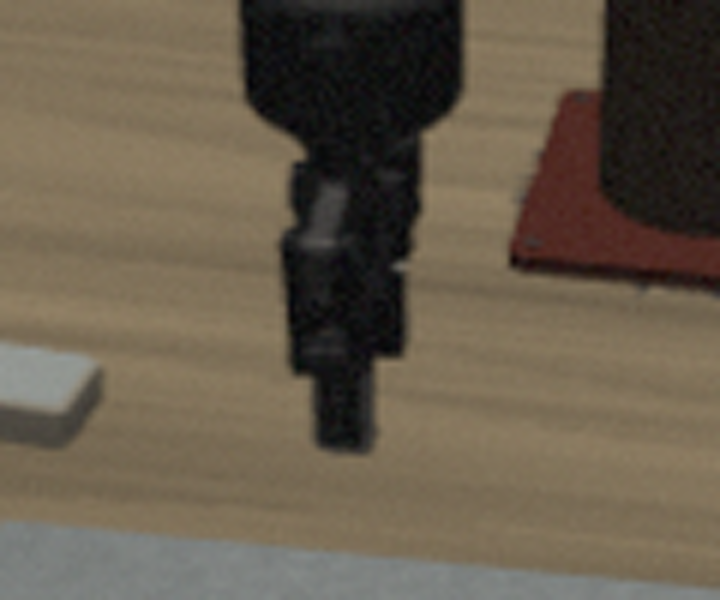

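{"op": "send_rows", "data": {"steps": [{"delta_pos":[-2,2,25],"rotation":[0,0,0.4],"grip":80},{"delta_pos":[-2,2,60],"rotation":[-0.1,0,0.4],"grip":80},{"delta_pos":[-2,2,95],"rotation":[-0.1,0,0.4],"grip":80},{"delta_pos":[-2,2,115],"rotation":[-0.1,0,0.4],"grip":80},{"delta_pos":[-2,2,130],"rotation":[-0.1,0,0.4],"grip":80},{"delta_pos":[-2,2,138],"rotation":[-0.1,0,0.4],"grip":80},{"delta_pos":[-2,2,142],"rotation":[-0.1,0,0.4],"grip":80},{"delta_pos":[-2,2,144],"rotation":[-0.1,0,0.4],"grip":80}]}}

```text
time: 2.85
position: [0.5981, -0.0726, 0.0948]
tcp_rot: [1.0, 0.01, 0.0, 0.001]
ft_force: [0.3, 0.3, 0.5]
grip_width: 0.0587
```

```bash
python3 goal.py .60 -.03 .0905 1.57
python3 - <<'E'
from h import *
d=get_image("scene");f=d["frame"]
cv2.imwrite("pics/crop3.png",cv2.resize(f[180:290,220:350],None,fx=6,fy=5.4,interpolation=cv2.INTER_CUBIC))
E
```

```text
t 2.85 pos [ 0.5981 -0.0726  0.0948] F [0.31 0.32 0.49] w 0.05865456078578622 tip 0.008 q [-0.25  0.31  1.71 -0.    1.13 -0.27]
yaw now 1.18
delta mm [  2.7 -42.6   4.2] rotvec deg [ 0.12 -0.04 -0.39]
```

View pics/crop3.png

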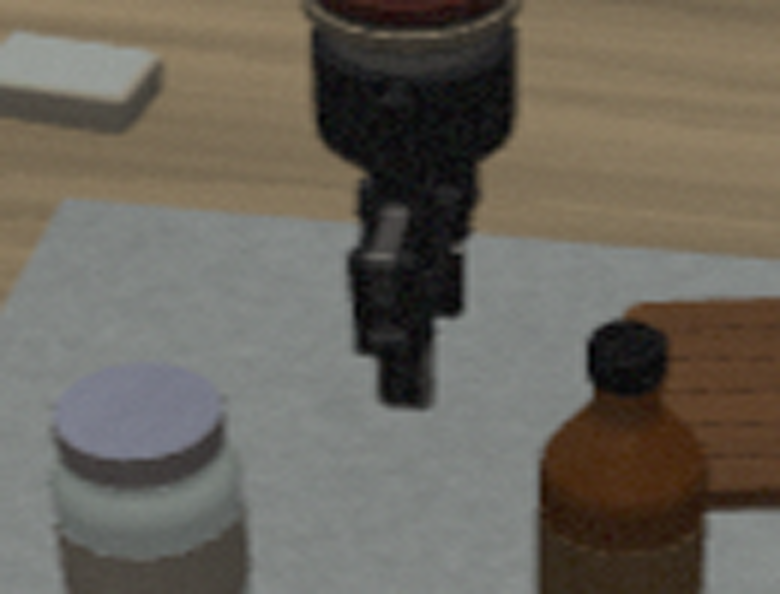

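{"op": "send_rows", "data": {"steps": [{"delta_pos":[1,0,2],"rotation":[0.1,0,-0.4],"grip":80},{"delta_pos":[2,0,4.2],"rotation":[0.1,0,-0.4],"grip":80},{"delta_pos":[2.5,-12,4.2],"rotation":[0.1,0,-0.4],"grip":80},{"delta_pos":[2.5,-26,4.2],"rotation":[0.1,0,-0.4],"grip":80},{"delta_pos":[2.5,-40,4.2],"rotation":[0.1,0,-0.4],"grip":80},{"delta_pos":[2.5,-48,4.2],"rotation":[0.1,0,-0.4],"grip":80},{"delta_pos":[2.5,-53,4.2],"rotation":[0.1,0,-0.4],"grip":80},{"delta_pos":[2.5,-55,4.2],"rotation":[0.1,0,-0.4],"grip":80}]}}

```text
time: 3.7
position: [0.5994, -0.0165, 0.0904]
tcp_rot: [1.0, 0.014, 0.0, 0.0]
ft_force: [-0.2, -0.0, 0.1]
grip_width: 0.059
```

```bash
python3 goal.py .60 .02 .0905 1.57
python3 - <<'E'
from h import *
d=get_image("scene");f=d["frame"]
cv2.imwrite("pics/crop4.png",cv2.resize(f[190:300,260:390],None,fx=6,fy=5.4,interpolation=cv2.INTER_CUBIC))
for x in(.63,.645):print(proj(d,[[x,env.observe()["position"][1],z] for z in(.08,.085,.09)]).round(1).tolist())
E
```

```text
t 3.7 pos [ 0.5994 -0.0165  0.0904] F [-0.25 -0.03  0.08] w 0.058975903714915553 tip 0.008 q [-0.16  0.31  1.72 -0.    1.12 -0.19]
yaw now 1.65
delta mm [  1.6 -36.5  -0.1] rotvec deg [ 0.02 -0.03  0.08]
[[310.1, 260.1], [310.1, 258.5], [310.2, 256.9]]
[[309.0, 264.2], [309.0, 262.6], [309.0, 261.0]]
```

View pics/crop4.png

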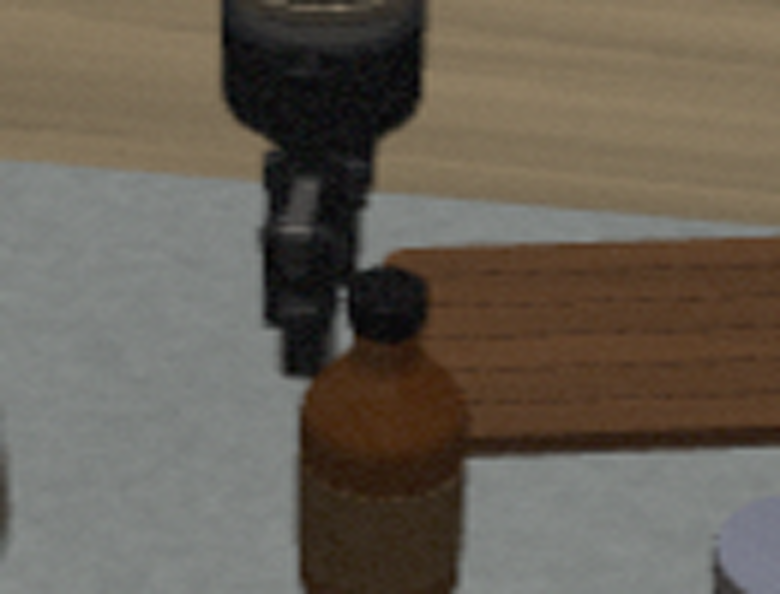

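{"op": "send_rows", "data": {"steps": [{"delta_pos":[1,-4,0.6],"rotation":[0,0,0],"grip":80},{"delta_pos":[1,-8,0.6],"rotation":[0,0,0],"grip":80},{"delta_pos":[1,-12,0.6],"rotation":[0,0,0],"grip":80},{"delta_pos":[1,-16,0.6],"rotation":[0,0,0],"grip":80},{"delta_pos":[1,-20,0.6],"rotation":[0,0,0],"grip":80},{"delta_pos":[1,-24,0.6],"rotation":[0,0,0],"grip":80},{"delta_pos":[1,-28,0.6],"rotation":[0,0,0],"grip":80},{"delta_pos":[1,-30,0.6],"rotation":[0,0,0],"grip":80}]}}

```text
time: 4.55
position: [0.5996, 0.0138, 0.0897]
tcp_rot: [1.0, 0.014, 0.0, 0.0]
ft_force: [0.1, -1.6, -0.2]
grip_width: 0.0584
```

```bash
python3 goal.py .60 .04 .0905 1.57
python3 - <<'E'
from h import *
d=get_image("scene");f=d["frame"]
cv2.imwrite("pics/crop5.png",cv2.resize(f[170:320,260:460],None,fx=4,fy=4,interpolation=cv2.INTER_CUBIC))
d=get_image("top");f=d["frame"]
cv2.imwrite("pics/top5.png",cv2.resize(f[140:290,180:380],None,fx=4,fy=4,interpolation=cv2.INTER_CUBIC))
E
```

```text
t 4.55 pos [0.5996 0.0138 0.0897] F [ 0.07 -1.62 -0.2 ] w 0.05842611060357541 tip 0.008 q [-0.11  0.31  1.72 -0.    1.12 -0.14]
yaw now 1.65
delta mm [  1.2 -26.2  -0.8] rotvec deg [ 0.02 -0.03  0.08]
```

View pics/crop5.png

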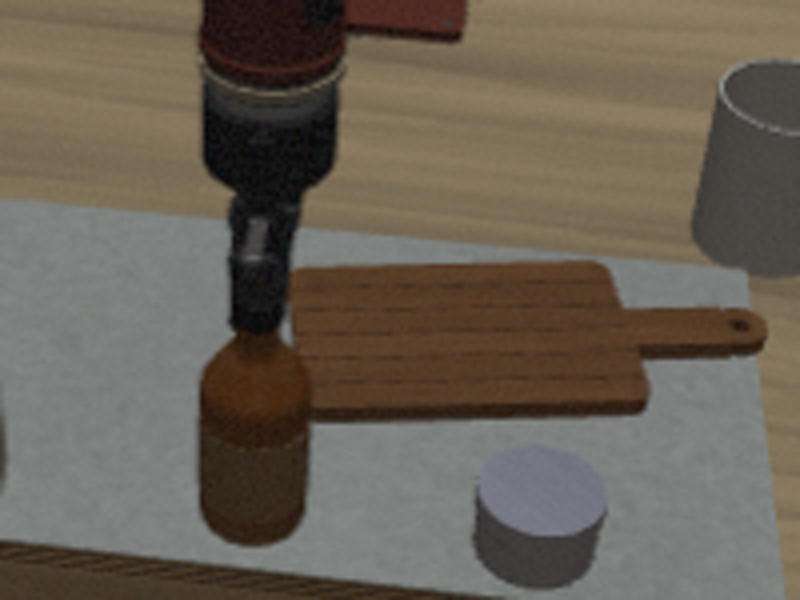

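View pics/top5.png

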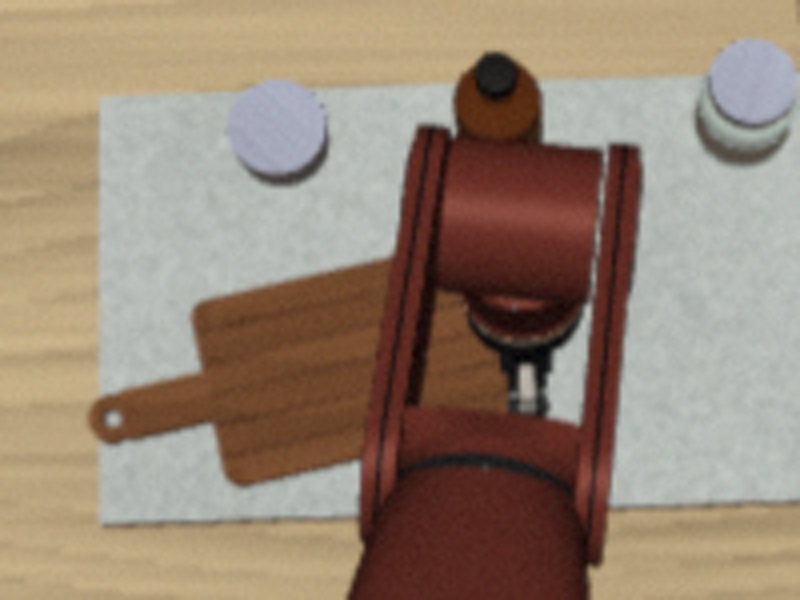

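{"op": "send_rows", "data": {"steps": [{"delta_pos":[0.6,-4,0],"rotation":[0,0,0],"grip":80},{"delta_pos":[0.6,-8,0],"rotation":[0,0,0],"grip":80},{"delta_pos":[0.6,-12,0],"rotation":[0,0,0],"grip":80},{"delta_pos":[0.6,-15,0],"rotation":[0,0,0],"grip":80},{"delta_pos":[0.6,-18,0],"rotation":[0,0,0],"grip":80},{"delta_pos":[0.6,-21,0],"rotation":[0,0,0],"grip":80},{"delta_pos":[0.6,-23,0],"rotation":[0,0,0],"grip":80},{"delta_pos":[0.6,-24,0],"rotation":[0,0,0],"grip":80}]}}

```text
time: 5.45
position: [0.5995, 0.038, 0.0897]
tcp_rot: [1.0, 0.015, 0.0, 0.0]
ft_force: [-0.3, -1.1, 0.3]
grip_width: 0.0587
```

```bash
python3 goal.py .60 .04 .0905 1.57
python3 - <<'E'
from h import *
d=get_image("scene");f=d["frame"]
cv2.imwrite("pics/crop6.png",cv2.resize(f[170:320,260:460],None,fx=4,fy=4,interpolation=cv2.INTER_CUBIC))
d=get_image("top");f=d["frame"]
cv2.imwrite("pics/top6.png",cv2.resize(f[140:290,180:380],None,fx=4,fy=4,interpolation=cv2.INTER_CUBIC))
E
```

```text
t 5.45 pos [0.5995 0.038  0.0897] F [-0.27 -1.08  0.3 ] w 0.058710963861368363 tip 0.008 q [-0.07  0.31  1.71 -0.    1.12 -0.1 ]
yaw now 1.67
delta mm [ 0.6 -2.  -0.8] rotvec deg [ 0.   -0.03  0.1 ]
```

View pics/crop6.png

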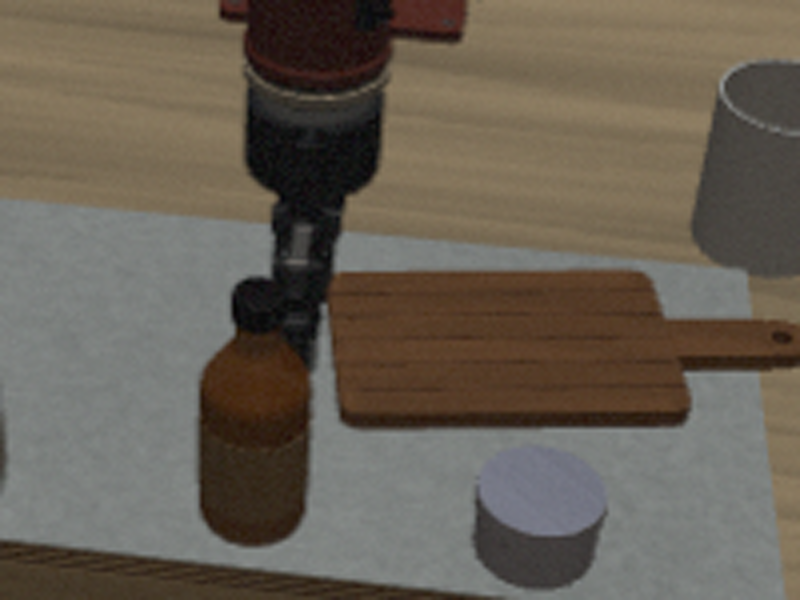

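View pics/top6.png

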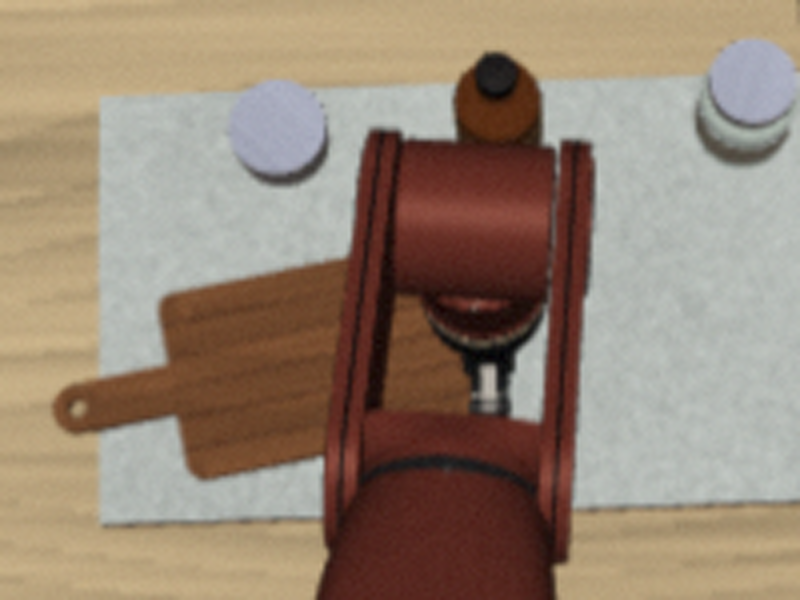

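{"op": "send_rows", "data": {"steps": [{"delta_pos":[0,6,0],"rotation":[0,0,0],"grip":80},{"delta_pos":[-5,18,0],"rotation":[0,0,0],"grip":80},{"delta_pos":[-10,34,0],"rotation":[0,0,0],"grip":80},{"delta_pos":[-18,52,0],"rotation":[0,0,0],"grip":80},{"delta_pos":[-24,70,0],"rotation":[0,0,0],"grip":80},{"delta_pos":[-27,84,0],"rotation":[0,0,0],"grip":80},{"delta_pos":[-27,90,0],"rotation":[0,0,0],"grip":80},{"delta_pos":[-27,90,0],"rotation":[0,0,0],"grip":80}]}}

```text
time: 6.35
position: [0.5752, -0.0541, 0.0899]
tcp_rot: [1.0, 0.014, 0.001, -0.0]
ft_force: [-0.3, 0.8, 0.3]
grip_width: 0.0585
```

```bash
sed -i 's/\.70,\.295,\.09\],\[\.49,\.295/.70,.40,.09],[.49,.40/' h.py
cat > m2.py <<'E'
from h import *
import sys
d=get_image("top");f=d["frame"]
SC=np.array([.6333,.0253]);a=np.radians(1.57);W=np.array([-np.sin(a),np.cos(a)]);N=np.array([W[1],-W[0]])
hsv=cv2.cvtColor(f,cv2.COLOR_BGR2HSV)
m=((hsv[...,1]>115)&(hsv[...,0]<22)).astype(np.uint8)*255
g=cv2.resize(f[130:290,160:410],None,fx=3,fy=3)
try:
    c,w,n,ang=p=paddle(d)
    q=c-SC; print("rel angle %.2f"%(ang-1.57),"centre step",(q@N).round(4),(q@W).round(4),"shoulder mid y to end %.1f mm"%(((q+.1*w)@W-.28)*1000))
    print("rear centre",(c-.1*w).round(4),"rear near corner",(c-.1*w-.065*n).round(4))
    def dr(pts,z,col):
        q=(proj(d,np.c_[np.array(pts),np.full(len(pts),z)])-[160,130])*3+1
        cv2.polylines(g,[q.astype(np.int32)],True,col,1)
    dr([c+n*a+w*b for a,b in((-.065,-.1),(.065,-.1),(.065,.1),(.017,.1),(.017,.183),(-.017,.183),(-.017,.1),(-.065,.1))],.092,(0,255,0))
    dr([SC+N*a+W*b for a,b in((-.15,-.28),(.15,-.28),(.15,.28),(-.15,.28))],.08,(255,0,0))
except Exception as e: print(e)
cv2.imwrite(f"pics/{sys.argv[1]}.png",g)
E
python3 m2.py m7;python3 goal.py .57 .0 .0905 1.57
```

```text
OpenCV(4.12.0) /io/opencv/modules/imgproc/src/linefit.cpp:50: error: (-215:Assertion failed) count > 0 in function 'fitLine2D_wods'

t 6.4 pos [ 0.5753 -0.0532  0.0899] F [-0.2   0.26 -0.64] w 0.05869560946544195 tip 0.008 q [-0.23  0.26  1.78  0.    1.1  -0.26]
yaw now 1.59
delta mm [ -3.8 -53.4  -0.6] rotvec deg [-0.02 -0.05  0.02]
```

View pics/m7.png

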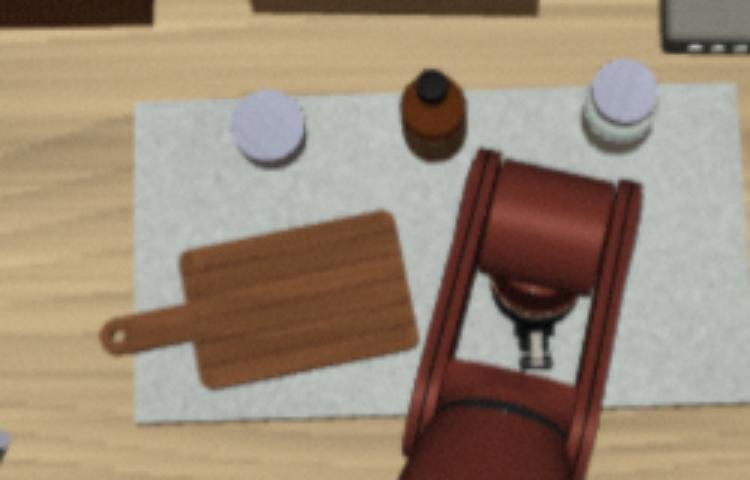

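```bash
sed -i 's/(hsv\[...,0\]<22))/(hsv[...,0]<22)\&(hsv[...,0]>6))/' h.py; sed -i 's/\[\[\.49,-\.24,\.09\],\[\.70,-\.24,\.09\]/[[.49,.02,.09],[.70,.02,.09]/' h.py
python3 m2.py m7
```

```text
blade c [0.5868 0.1539] ang 11.34 width 0.1227 len 0.1927 counts 57 58 35 10 10 side angs [11.32, 11.36] tip 0.1814
rel angle 9.77 centre step -0.043 0.1298 shoulder mid y to end -51.6 mm
rear centre [0.6064 0.0559] rear near corner [0.5427 0.0431]
```

View pics/m7.png

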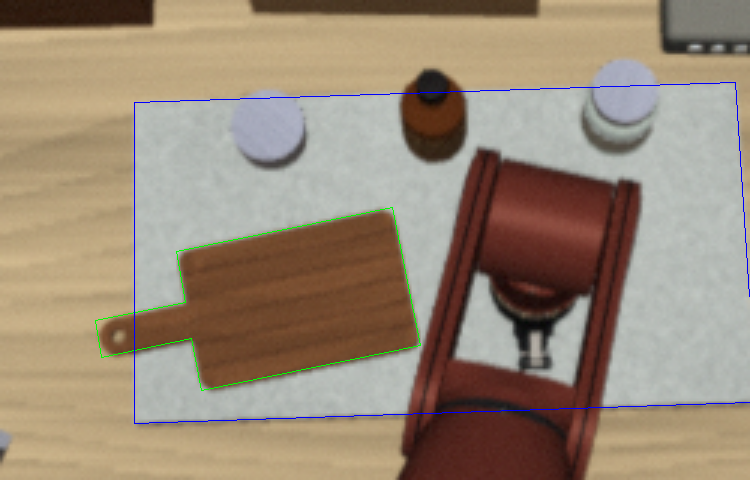

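```bash
python3 goal.py .46 .297 .20 1.57
python3 - <<'E'
from h import *
d=get_image("top")
print("jug rim",cast(d,[(175,325),(213,325),(193,309),(193,345),(168,343)],.12).round(3).tolist())
print("scoop",cast(d,[(145,268),(160,275),(125,336),(140,305)],.03).round(3).tolist())
E
```

```text
t 6.45 pos [ 0.5753 -0.0527  0.0898] F [-0.28  0.54 -0.29] w 0.05838620162450518 tip 0.008 q [-0.23  0.26  1.78  0.    1.1  -0.26]
yaw now 1.64
delta mm [-105.1 -352.9 -110.1] rotvec deg [-0.02 -0.05  0.07]
jug rim [[0.329, 0.369], [0.33, 0.269], [0.371, 0.322], [0.278, 0.32], [0.283, 0.386]]
scoop [[0.49, 0.481], [0.47, 0.437], [0.3, 0.532], [0.386, 0.491]]
```

{"op": "send_rows", "data": {"steps": [{"delta_pos":[0,0,-30],"rotation":[0,0,0],"grip":80},{"delta_pos":[-3,-10,-70],"rotation":[0,0,0],"grip":80},{"delta_pos":[-15,-45,-100],"rotation":[0,0,0],"grip":80},{"delta_pos":[-27,-90,-110],"rotation":[0,0,0],"grip":80},{"delta_pos":[-40,-135,-110],"rotation":[0,0,0],"grip":80},{"delta_pos":[-55,-180,-110],"rotation":[0,0,0],"grip":80},{"delta_pos":[-68,-225,-110],"rotation":[0,0,0],"grip":80},{"delta_pos":[-80,-270,-110],"rotation":[0,0,0],"grip":80}]}}

```text
time: 7.3
position: [0.4862, 0.2176, 0.2001]
tcp_rot: [1.0, 0.015, 0.001, -0.0]
ft_force: [0.3, 0.0, -0.7]
grip_width: 0.0588
```

```bash
python3 goal.py .46 .297 .0905 1.57
```

```text
t 7.3 pos [0.4862 0.2176 0.2001] F [ 0.31  0.03 -0.65] w 0.05878762500317483 tip 0.008 q [0.27 0.03 1.81 0.   1.3  0.24]
yaw now 1.74
delta mm [-23.9 -80.  109.6] rotvec deg [-0.04 -0.07  0.17]
```

{"op": "send_rows", "data": {"steps": [{"delta_pos":[-12,-40,0],"rotation":[0,0,0],"grip":80},{"delta_pos":[-24,-76,5],"rotation":[0,0,0],"grip":80},{"delta_pos":[-24,-80,30],"rotation":[0,0,0],"grip":80},{"delta_pos":[-24,-80,60],"rotation":[0,0,0],"grip":80},{"delta_pos":[-24,-80,85],"rotation":[0,0,0],"grip":80},{"delta_pos":[-24,-80,100],"rotation":[0,0,0],"grip":80},{"delta_pos":[-24,-80,107],"rotation":[0,0,0],"grip":80},{"delta_pos":[-24,-80,109.5],"rotation":[0,0,0],"grip":80}]}}

```text
time: 8.1
position: [0.4597, 0.2971, 0.0903]
tcp_rot: [1.0, 0.015, 0.0, -0.0]
ft_force: [-0.5, 0.4, -0.1]
grip_width: 0.0587
```

```bash
python3 goal.py .48 .297 .0905 1.57;  python3 - <<'E'
from h import *
d=get_image("scene");f=d["frame"]
cv2.imwrite("pics/crop8.png",cv2.resize(f[140:290,330:530],None,fx=4,fy=4,interpolation=cv2.INTER_CUBIC))
E
```

```text
t 8.1 pos [0.4597 0.2971 0.0903] F [-0.47  0.44 -0.08] w 0.05868324762411315 tip 0.008 q [0.43 0.19 1.86 0.   1.09 0.4 ]
yaw now 1.75
delta mm [20.2  0.7 -0.2] rotvec deg [-0.03 -0.04  0.18]
```

View pics/crop8.png

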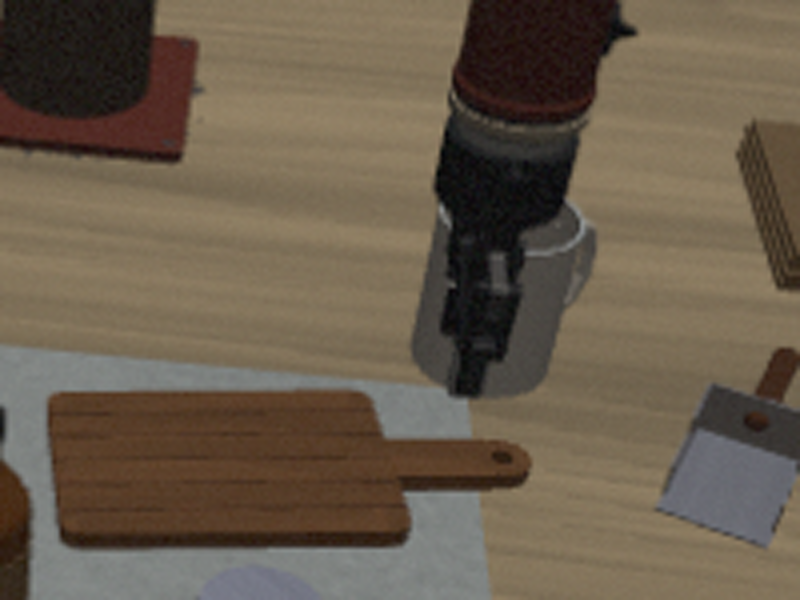

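{"op": "send_rows", "data": {"steps": [{"delta_pos":[12,0,0],"rotation":[0,0,0],"grip":80},{"delta_pos":[24,0,0],"rotation":[0,0,0],"grip":80},{"delta_pos":[30,0,0],"rotation":[0,0,0],"grip":80},{"delta_pos":[34,0,0],"rotation":[0,0,0],"grip":80},{"delta_pos":[38,0,0],"rotation":[0,0,0],"grip":80},{"delta_pos":[42,0,0],"rotation":[0,0,0],"grip":80},{"delta_pos":[46,0,0],"rotation":[0,0,0],"grip":80},{"delta_pos":[50,0,0],"rotation":[0,0,0],"grip":80}]}}

```text
time: 8.95
position: [0.51, 0.2988, 0.0906]
tcp_rot: [1.0, 0.015, 0.0, -0.0]
ft_force: [-0.6, 0.3, 0.2]
grip_width: 0.0588
```

```bash
python3 goal.py .54 .297 .0905 1.57; python3 m2.py m9;  python3 - <<'E'
from h import *
d=get_image("scene");f=d["frame"]
cv2.imwrite("pics/crop9.png",cv2.resize(f[140:290,330:530],None,fx=4,fy=4,interpolation=cv2.INTER_CUBIC))
E
```

```text
t 8.95 pos [0.51   0.2988 0.0906] F [-0.56  0.32  0.17] w 0.05876922802363734 tip 0.008 q [0.4  0.29 1.74 0.   1.11 0.37]
yaw now 1.75
delta mm [29.9  2.7  0.1] rotvec deg [-0.05 -0.05  0.18]
OpenCV(4.12.0) /io/opencv/modules/imgproc/src/linefit.cpp:50: error: (-215:Assertion failed) count > 0 in function 'fitLine2D_wods'
```

View pics/crop9.png

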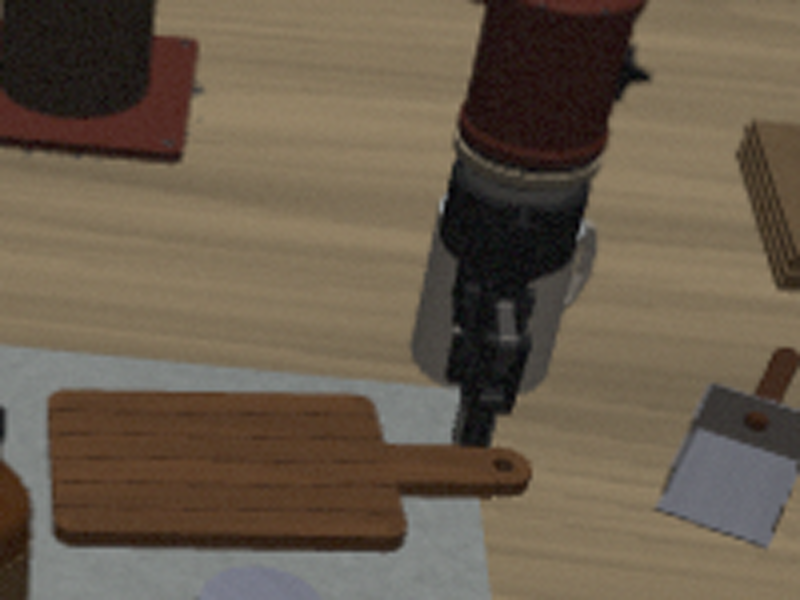

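View pics/m9.png

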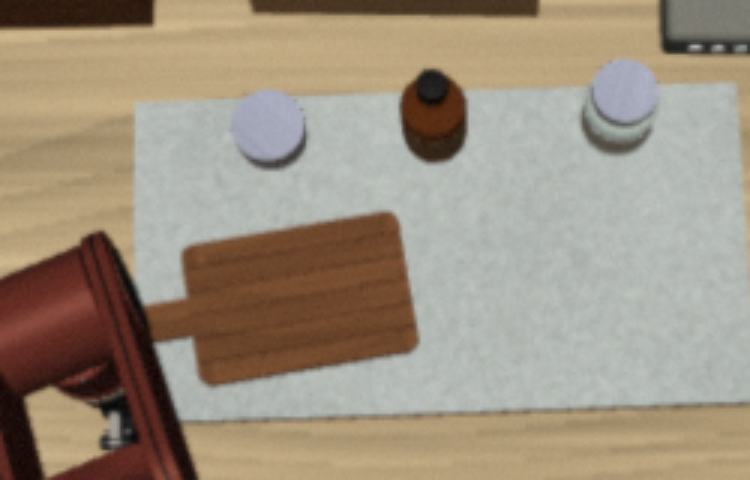

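```bash
python3 - <<'E'
s=open('h.py').read()
s=s.replace("def paddle(d,lo=0.25,verbose=1):","def paddle(d,init=None,verbose=1):")
s=s.replace("    C=d[\"world_from_camera\"][:2,3]\n","    if init is not None:\n        c=np.array(init[:2]);a=np.radians(init[2]);w=np.array([-np.sin(a),np.cos(a)])\n    C=d[\"world_from_camera\"][:2,3]\n",1)
s=s.replace("(.012 if it<2 else .005)","(.015 if it<2 else .006)")
open('h.py','w').write(s)
m=open('m2.py').read().replace("paddle(d)","paddle(d,list(map(float,sys.argv[2:5])) if len(sys.argv)>2 else None)")
open('m2.py','w').write(m)
E
python3 m2.py m9b .588 .154 9
```

```text
blade c [0.5882 0.1526] ang 9.25 width 0.1227 len 0.1926 counts 58 59 36 10 10 side angs [9.1, 9.39] tip 0.1505
rel angle 7.68 centre step -0.0416 0.1285 shoulder mid y to end -52.4 mm
rear centre [0.6043 0.0539] rear near corner [0.5401 0.0435]
```

{"op": "send_rows", "data": {"steps": [{"delta_pos":[4,0,0],"rotation":[0,0,0],"grip":80},{"delta_pos":[8,0,0],"rotation":[0,0,0],"grip":80},{"delta_pos":[12,0,0],"rotation":[0,0,0],"grip":80},{"delta_pos":[16,0,0],"rotation":[0,0,0],"grip":80},{"delta_pos":[19,0,0],"rotation":[0,0,0],"grip":80},{"delta_pos":[21,0,0],"rotation":[0,0,0],"grip":80},{"delta_pos":[22,0,0],"rotation":[0,0,0],"grip":80},{"delta_pos":[22,0,0],"rotation":[0,0,0],"grip":80}]}}

```text
time: 9.9
position: [0.5324, 0.2993, 0.0907]
tcp_rot: [1.0, 0.015, 0.001, -0.0]
ft_force: [-0.3, 0.7, -0.0]
grip_width: 0.0586
```

```bash
python3 goal.py .54 .297 .0905 1.57; python3 m2.py m10 .592 .153 4.5
```

```text
t 9.9 pos [0.5324 0.2993 0.0907] F [-0.32  0.69 -0.03] w 0.05861184120112228 tip 0.008 q [0.38 0.33 1.69 0.   1.12 0.35]
yaw now 1.74
delta mm [7.5 2.5 0.3] rotvec deg [-0.04 -0.1   0.17]
blade c [0.5921 0.1498] ang 2.53 width 0.1226 len 0.1932 counts 58 59 36 11 10 side angs [2.29, 2.76] tip 0.1504
rel angle 0.96 centre step -0.0378 0.1256 shoulder mid y to end -54.4 mm
rear centre [0.5965 0.0499] rear near corner [0.5316 0.0471]
```

{"op": "send_rows", "data": {"steps": [{"delta_pos":[2,0,0],"rotation":[0,0,0],"grip":80},{"delta_pos":[3,0,0],"rotation":[0,0,0],"grip":80},{"delta_pos":[3,0,0],"rotation":[0,0,0],"grip":80},{"delta_pos":[-5,0,0],"rotation":[0,0,0],"grip":80},{"delta_pos":[-20,0,0],"rotation":[0,0,0],"grip":80},{"delta_pos":[-38,0,0],"rotation":[0,0,0],"grip":80},{"delta_pos":[-50,0,-25],"rotation":[0,0,0],"grip":80},{"delta_pos":[-50,0,-65],"rotation":[0,0,0],"grip":80}]}}

```text
time: 10.75
position: [0.4777, 0.2966, 0.1526]
tcp_rot: [1.0, 0.016, -0.003, 0.001]
ft_force: [1.5, 0.5, 0.5]
grip_width: 0.0584
```

```bash
python3 goal.py .59 -.04 .20 1.57; python3 m2.py m11 .592 .15 2
```

```text
t 10.75 pos [0.4777 0.2966 0.1526] F [1.49 0.48 0.46] w 0.05837677629629231 tip 0.008 q [0.42 0.15 1.77 0.   1.22 0.38]
yaw now 1.78
delta mm [101.5 340.  -47.2] rotvec deg [0.14 0.36 0.21]
blade c [0.5926 0.1493] ang 1.85 width 0.1225 len 0.1928 counts 59 59 36 10 10 side angs [1.83, 1.88] tip 0.1783
rel angle 0.28 centre step -0.0372 0.1251 shoulder mid y to end -54.9 mm
rear centre [0.5959 0.0494] rear near corner [0.5309 0.0473]
```

View pics/m11.png

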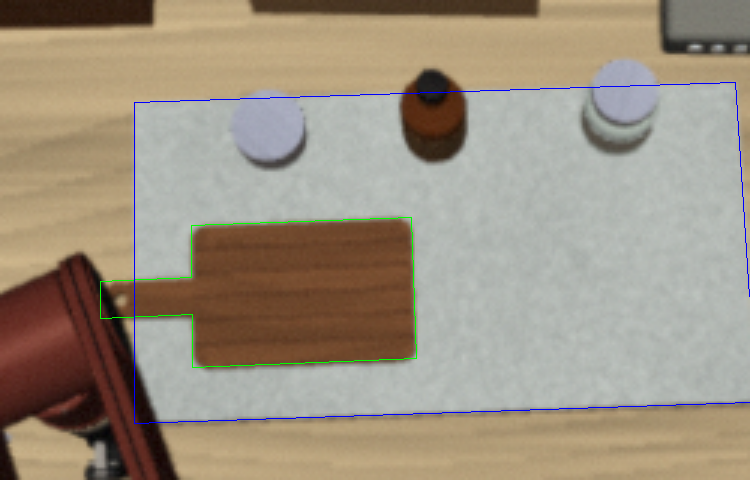

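{"op": "send_rows", "data": {"steps": [{"delta_pos":[5,15,-35],"rotation":[0,0,0],"grip":80},{"delta_pos":[18,55,-47],"rotation":[0,0.2,0],"grip":80},{"delta_pos":[30,98,-47],"rotation":[0,0.3,0],"grip":80},{"delta_pos":[44,142,-47],"rotation":[0,0.3,0],"grip":80},{"delta_pos":[58,186,-47],"rotation":[0,0.3,0.2],"grip":80},{"delta_pos":[72,230,-47],"rotation":[0,0.3,0.2],"grip":80},{"delta_pos":[86,274,-47],"rotation":[0,0.3,0.2],"grip":80},{"delta_pos":[100,318,-47],"rotation":[0,0.3,0.2],"grip":80}]}}

```text
time: 11.6
position: [0.5931, -0.0176, 0.2096]
tcp_rot: [1.0, 0.014, 0.007, -0.002]
ft_force: [0.2, 0.5, -0.7]
grip_width: 0.0586
```

```bash
python3 goal.py .597 -.025 .09 1.57
```

```text
t 11.6 pos [ 0.5931 -0.0176  0.2096] F [ 0.16  0.53 -0.7 ] w 0.05855729610758553 tip 0.008 q [-0.17  0.16  1.66  0.01  1.32 -0.19]
yaw now 1.59
delta mm [  2.1   7.8 119.7] rotvec deg [-0.18 -0.78  0.02]
```

{"op": "send_rows", "data": {"steps": [{"delta_pos":[1,6,20],"rotation":[-0.2,-0.8,0],"grip":80},{"delta_pos":[2,8,50],"rotation":[-0.2,-0.8,0],"grip":80},{"delta_pos":[2,8,80],"rotation":[-0.2,-0.8,0],"grip":80},{"delta_pos":[2,8,100],"rotation":[-0.2,-0.8,0],"grip":80},{"delta_pos":[2,8,112],"rotation":[-0.2,-0.8,0],"grip":80},{"delta_pos":[2,8,117],"rotation":[-0.2,-0.8,0],"grip":80},{"delta_pos":[2,8,119],"rotation":[-0.2,-0.8,0],"grip":80},{"delta_pos":[2,8,119],"rotation":[-0.2,-0.8,0],"grip":80}]}}

```text
time: 12.4
position: [0.5976, -0.0252, 0.0916]
tcp_rot: [1.0, 0.014, 0.001, 0.0]
ft_force: [-0.5, 0.5, 0.3]
grip_width: 0.0587
```

```bash
python3 goal.py .5945 .07 .09 1.57
```

```text
t 12.4 pos [ 0.5976 -0.0252  0.0916] F [-0.46  0.51  0.34] w 0.05865859425291821 tip 0.008 q [-0.17  0.3   1.72 -0.    1.12 -0.2 ]
yaw now 1.6
delta mm [ -0.4 -95.2   1.6] rotvec deg [ 0.05 -0.07  0.03]
```

{"op": "send_rows", "data": {"steps": [{"delta_pos":[0,-15,1.8],"rotation":[0,0,0],"grip":80},{"delta_pos":[0,-32,1.8],"rotation":[0,0,0],"grip":80},{"delta_pos":[0,-48,1.8],"rotation":[0,0,0],"grip":80},{"delta_pos":[0,-57,1.8],"rotation":[0,0,0],"grip":80},{"delta_pos":[0,-61,1.8],"rotation":[0,0,0],"grip":80},{"delta_pos":[0,-65,1.8],"rotation":[0,0,0],"grip":80},{"delta_pos":[0,-69,1.8],"rotation":[0,0,0],"grip":80},{"delta_pos":[0,-73,1.8],"rotation":[0,0,0],"grip":80}]}}

```text
time: 13.2
position: [0.5957, 0.0475, 0.0899]
tcp_rot: [1.0, 0.014, 0.001, 0.001]
ft_force: [-0.3, -2.4, 1.0]
grip_width: 0.0584
```

```bash
python3 goal.py .5945 .0935 .09 1.57
```

```text
t 13.2 pos [0.5957 0.0475 0.0899] F [-0.28 -2.35  1.04] w 0.05836385174751296 tip 0.008 q [-0.05  0.3   1.72 -0.    1.11 -0.08]
yaw now 1.57
delta mm [  0.1 -46.   -0.2] rotvec deg [ 0.07 -0.08 -0.  ]
```

Contact at y≈0.04 as predicted. I'll push another 28 mm and then look.

{"op": "send_rows", "data": {"steps": [{"delta_pos":[0,-4,0],"rotation":[0,0,0],"grip":80},{"delta_pos":[0,-8,0],"rotation":[0,0,0],"grip":80},{"delta_pos":[0,-12,0],"rotation":[0,0,0],"grip":80},{"delta_pos":[0,-16,0],"rotation":[0,0,0],"grip":80},{"delta_pos":[0,-20,0],"rotation":[0,0,0],"grip":80},{"delta_pos":[0,-24,0],"rotation":[0,0,0],"grip":80},{"delta_pos":[0,-27,0],"rotation":[0,0,0],"grip":80},{"delta_pos":[0,-28,0],"rotation":[0,0,0],"grip":80}]}}

```text
time: 14.0
position: [0.5949, 0.0759, 0.0899]
tcp_rot: [1.0, 0.014, 0.001, 0.001]
ft_force: [-0.3, -2.7, 0.8]
grip_width: 0.0585
```

```bash
python3 goal.py .5945 .0935 .09 1.57; python3 m2.py m12 .592 .187 1.7
```

```text
t 14.0 pos [0.5949 0.0759 0.0899] F [-0.31 -2.69  0.84] w 0.058514164793418276 tip 0.008 q [-0.    0.31  1.72 -0.    1.11 -0.03]
yaw now 1.59
delta mm [  0.1 -17.6  -0.2] rotvec deg [ 0.07 -0.08  0.02]
OpenCV(4.12.0) /io/opencv/modules/imgproc/src/linefit.cpp:50: error: (-215:Assertion failed) count > 0 in function 'fitLine2D_wods'
```

View pics/m12.png

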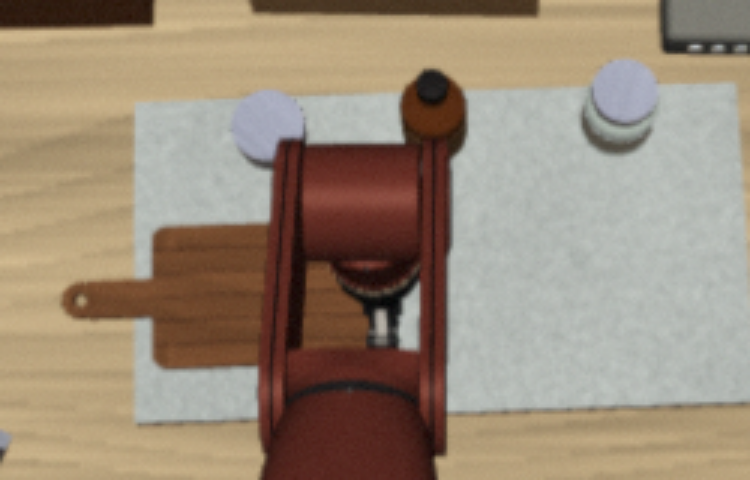

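{"op": "send_rows", "data": {"steps": [{"delta_pos":[0,-3,0],"rotation":[0,0,0],"grip":80},{"delta_pos":[0,-6,0],"rotation":[0,0,0],"grip":80},{"delta_pos":[0,-9,0],"rotation":[0,0,0],"grip":80},{"delta_pos":[0,-11,0],"rotation":[0,0,0],"grip":80},{"delta_pos":[0,-13,0],"rotation":[0,0,0],"grip":80},{"delta_pos":[0,-14,0],"rotation":[0,0,0],"grip":80},{"delta_pos":[0,-14,0],"rotation":[0,0,0],"grip":80},{"delta_pos":[0,-14,0],"rotation":[0,0,0],"grip":80}]}}

```text
time: 14.85
position: [0.5945, 0.0902, 0.0898]
tcp_rot: [1.0, 0.014, 0.001, 0.0]
ft_force: [-0.1, -0.9, -0.0]
grip_width: 0.0583
```

{"op": "send_rows", "data": {"steps": [{"delta_pos":[0,4,0],"rotation":[0,0,0],"grip":80},{"delta_pos":[0,15,0],"rotation":[0,0,0],"grip":80},{"delta_pos":[0,35,0],"rotation":[0,0,0],"grip":80},{"delta_pos":[0,60,0],"rotation":[0,0,0],"grip":80},{"delta_pos":[0,85,0],"rotation":[0,0,0],"grip":80},{"delta_pos":[0,105,0],"rotation":[0,0,0],"grip":80},{"delta_pos":[0,115,0],"rotation":[0,0,0],"grip":80},{"delta_pos":[0,118,0],"rotation":[0,0,0],"grip":80}]}}

```text
time: 15.65
position: [0.5977, -0.0292, 0.0898]
tcp_rot: [1.0, 0.013, 0.001, 0.0]
ft_force: [0.4, 0.3, 0.4]
grip_width: 0.0584
```

```bash
python3 goal.py .5945 .085 .09 1.57; python3 m2.py m13 .591 .202 1.7;  python3 - <<'E'
from h import *
S=step(get_image("top"))
E
```

```text
t 15.65 pos [ 0.5977 -0.0292  0.0898] F [0.36 0.34 0.4 ] w 0.05840800831946075 tip 0.008 q [-0.18  0.31  1.72 -0.    1.11 -0.21]
yaw now 1.48
delta mm [  -0.2 -114.3   -0.2] rotvec deg [ 0.03 -0.08 -0.09]
blade c [0.5917 0.2008] ang 1.36 width 0.1226 len 0.1934 counts 58 59 36 10 10 side angs [1.46, 1.26] tip 0.1792
rel angle -0.21 centre step -0.0367 0.1766 shoulder mid y to end -3.4 mm
rear centre [0.5941 0.1009] rear near corner [0.5291 0.0993]Traceback (most recent call last):
  File "<stdin>", line 2, in <module>
  File "h.py", line 75, in step
    end=fit(P[(abs(v-.28)<r)&(abs(u)<.13)]);rear=fit(P[(abs(v+.28)<r)&(abs(u)<.13)])
  File "h.py", line 16, in fit
    vx,vy,x,y=cv2.fitLine(p.astype(np.float32),cv2.DIST_HUBER,0,.001,.001).ravel()
              ~~~~~~~~~~~^^^^^^^^^^^^^^^^^^^^^^^^^^^^^^^^^^^^^^^^^^^^^^^^^
cv2.error: OpenCV(4.12.0) /io/opencv/modules/imgproc/src/linefit.cpp:50: error: (-215:Assertion failed) count > 0 in function 'fitLine2D_wods'
```

View pics/m13.png

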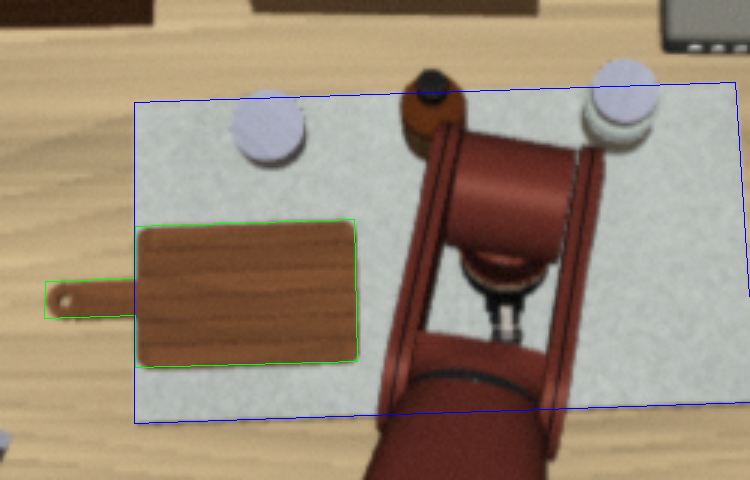

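```bash
cat > fine.py <<'E'
from h import *
import sys
cx,cy,ang=map(float,sys.argv[1:4])
SC=np.array([.6333,.0253]);a=np.radians(1.57);W=np.array([-np.sin(a),np.cos(a)]);N=np.array([W[1],-W[0]])
# average several frames
F=[];
for _ in range(3): d=get_image("top");F.append(d["frame"].astype(np.float32))
f=np.mean(F,0); sat=(f.max(2)-f.min(2))/f.max(2)*255
def edge(base,dirv,lo,hi,z,lats,latdir):
    t=np.arange(lo,hi,.0005);out=[]
    for l in lats:
        P=base+latdir*l+dirv*t[:,None]
        uv=proj(d,np.c_[P,np.full(len(t),z)]).astype(np.float32)
        s=cv2.remap(sat.astype(np.float32),uv[None,:,0],uv[None,:,1],cv2.INTER_LINEAR)[0]
        A=s[:8].mean();B=s[-8:].mean();g=(s-(A+B)/2)*np.sign(B-A)
        i=np.where((g[:-1]<0)&(g[1:]>=0))[0]
        if len(i): 
            i=i[0]; out.append((l,t[i]+.0005*g[i]/(g[i]-g[i+1])))
    return np.array(out)
c=np.array([cx,cy]);b=np.radians(ang);w=np.array([-np.sin(b),np.cos(b)]);n=np.array([w[1],-w[0]])
E1=edge(SC,W,.265,.295,.08,np.r_[np.arange(-.145,-.108,.004),np.arange(.035,.145,.004)],N)
k=np.polyfit(E1[:,0],E1[:,1],1);print("end edge step-y: at 0 %.4f slope deg %.2f"%(k[1],np.degrees(k[0])), "resid",np.std(E1[:,1]-np.polyval(k,E1[:,0])))
R1=edge(c,-w,.085,.118,.08,np.arange(-.045,.046,.004),n)
kr=np.polyfit(R1[:,0],R1[:,1],1);print("rear at -%.4f slope %.2f"%(kr[1],np.degrees(kr[0])))
for nm,s in(("far",1),("near",-1)):
    z=.092 if s>0 else .08
    L=edge(c,n*s,.05,.08,z,np.arange(-.08,.081,.005),w);kl=np.polyfit(L[:,0],L[:,1],1);print(nm,"%.4f slope %.2f -> ang %.2f"%(kl[1],np.degrees(kl[0]),ang-s*np.degrees(kl[0])))
T1=edge(c,w,.17,.2,.092,np.arange(-.004,.005,.002),n);print("tip",T1[:,1].mean())
rear=c-w*kr[1]; sh=rear+.2*w; q=sh-SC
print("shoulder (rear+200) step y %.4f, end here %.4f -> gap %.1f mm"%(q@W,np.polyval(k,q@N),(q@W-np.polyval(k,q@N))*1000))
q=c+w*(T1[:,1].mean()-.083)-SC; print("via tip gap %.1f"%((q@W-np.polyval(k,q@N))*1000))
E
python3 fine.py .5917 .2008 1.36
```

```text
end edge step-y: at 0 0.2808 slope deg -0.04 resid 0.00014100382872788114
rear at -0.0992 slope -0.16
far 0.0637 slope -0.14 -> ang 1.50
near 0.0635 slope 0.34 -> ang 1.70
tip 0.1809725093450863
shoulder (rear+200) step y 0.2774, end here 0.2808 -> gap -3.4 mm
via tip gap -6.2
```

```bash
cat >> fine.py <<'E'
E2=edge(SC,-W,.265,.295,.08,np.arange(-.12,.12,.004),N);k2=np.polyfit(E2[:,0],E2[:,1],1);print("step rear end -%.4f slope %.2f"%(k2[1],np.degrees(k2[0])), len(E2),np.std(E2[:,1]-np.polyval(k2,E2[:,0])))
half=(k[1]+k2[1])/2; print("step len",k[1]+k2[1],"end by centre:",k[1]-half+.28)
er=(.283-kr[1]-T1[:,1].mean())/2
cc=c+w*((T1[:,1].mean()-kr[1])/2-.0415)  # blade centre by symmetric erosion
q=cc+.1*w-SC; print("erosion",er,"gap (symmetric) vs half-max end %.1f ; vs step-centre end %.1f"%((q@W-np.polyval(k,q@N))*1000,(q@W-(k[1]-half+.28))*1000))
E
python3 fine.py .5917 .2008 1.36 | tail -3
python3 - <<'E'
from h import *
d=get_image("top");cv2.imwrite("pics/z14.png",cv2.resize(d["frame"][190:270,170:270],None,fx=7,fy=7,interpolation=cv2.INTER_NEAREST))
d=get_image("scene");cv2.imwrite("pics/z15.png",cv2.resize(d["frame"][215:305,370:490],None,fx=6,fy=6,interpolation=cv2.INTER_NEAREST))
E
```

```text
step rear end -0.2803 slope 0.01 60 0.00017035144992929687
step len 0.5610413995741808 end by centre: 0.2802368141662704
erosion 0.001374232130998923 gap (symmetric) vs half-max end -4.8 ; vs step-centre end -4.2
```

View pics/z14.png

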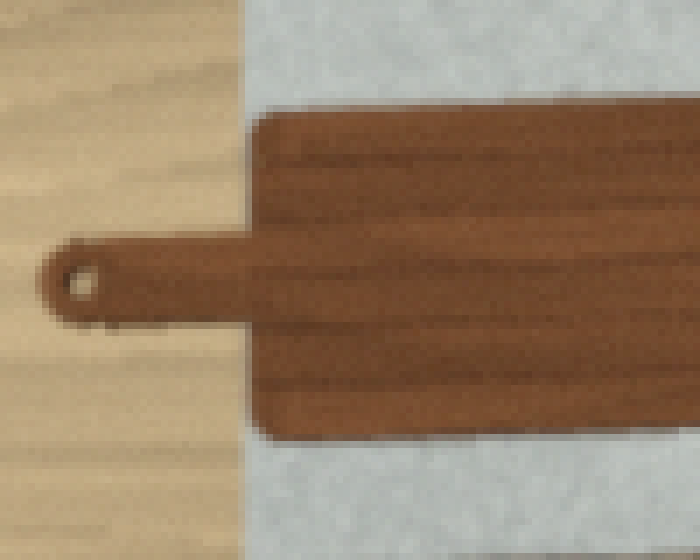

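View pics/z15.png

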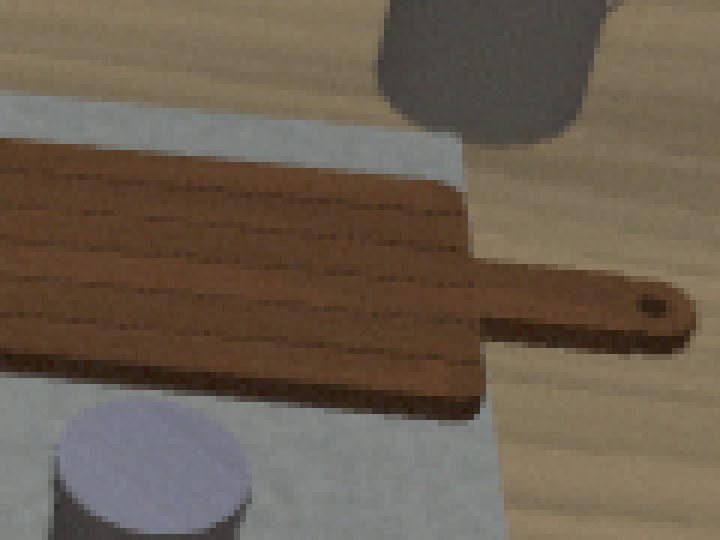

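{"op": "send_rows", "data": {"steps": [{"delta_pos":[0,-20,0],"rotation":[0,0,-0.1],"grip":80},{"delta_pos":[0,-42,0],"rotation":[0,0,-0.1],"grip":80},{"delta_pos":[0,-66,0],"rotation":[0,0,-0.1],"grip":80},{"delta_pos":[0,-88,0],"rotation":[0,0,-0.1],"grip":80},{"delta_pos":[0,-102,0],"rotation":[0,0,-0.1],"grip":80},{"delta_pos":[0,-110,0],"rotation":[0,0,-0.1],"grip":80},{"delta_pos":[-0.2,-114,0],"rotation":[0,0,-0.1],"grip":80},{"delta_pos":[-0.2,-115,0],"rotation":[0,0,-0.1],"grip":80}]}}

```text
time: 16.95
position: [0.5943, 0.0877, 0.0898]
tcp_rot: [1.0, 0.015, 0.001, 0.0]
ft_force: [0.6, 0.5, 0.2]
grip_width: 0.0586
```

```bash
python3 goal.py .5942 .0944 .09 1.57
```

```text
t 16.95 pos [0.5943 0.0877 0.0898] F [0.63 0.46 0.2 ] w 0.058596218732411436 tip 0.008 q [ 0.02  0.31  1.71 -0.    1.12 -0.01]
yaw now 1.75
delta mm [ 0.1 -6.7 -0.3] rotvec deg [ 0.05 -0.08  0.18]
```

{"op": "send_rows", "data": {"steps": [{"delta_pos":[0,-1,0],"rotation":[0,0,0.2],"grip":80},{"delta_pos":[0,-2,0],"rotation":[0,0,0.2],"grip":80},{"delta_pos":[0,-3,0],"rotation":[0,0,0.2],"grip":80},{"delta_pos":[0,-4,0],"rotation":[0,0,0.2],"grip":80},{"delta_pos":[0,-5,0],"rotation":[0,0,0.2],"grip":80},{"delta_pos":[0,-5.7,0],"rotation":[0,0,0.2],"grip":80},{"delta_pos":[0,-6.2,0],"rotation":[0,0,0.2],"grip":80},{"delta_pos":[0,-6.4,0],"rotation":[0,0,0.2],"grip":80}]}}

```text
time: 17.75
position: [0.5941, 0.094, 0.0897]
tcp_rot: [1.0, 0.014, 0.001, 0.0]
ft_force: [0.4, -0.8, 0.1]
grip_width: 0.0587
```

```bash
python3 goal.py .5942 .0944 .09 1.57
```

```text
t 17.75 pos [0.5941 0.094  0.0897] F [ 0.41 -0.81  0.08] w 0.058690649029757375 tip 0.008 q [ 0.03  0.31  1.71 -0.    1.12 -0.  ]
yaw now 1.55
delta mm [ 0.1 -0.4 -0.3] rotvec deg [ 0.05 -0.07 -0.02]
```

Pushed to TCP y = 0.094. I'll back off and measure.

{"op": "send_rows", "data": {"steps": [{"delta_pos":[0,4,0],"rotation":[0,0,0],"grip":80},{"delta_pos":[0,15,0],"rotation":[0,0,0],"grip":80},{"delta_pos":[0,35,0],"rotation":[0,0,0],"grip":80},{"delta_pos":[0,60,0],"rotation":[0,0,0],"grip":80},{"delta_pos":[0,85,0],"rotation":[0,0,0],"grip":80},{"delta_pos":[0,105,0],"rotation":[0,0,0],"grip":80},{"delta_pos":[0,120,0],"rotation":[0,0,0],"grip":80},{"delta_pos":[0,122,0],"rotation":[0,0,0],"grip":80}]}}

```text
time: 18.55
position: [0.5974, -0.0299, 0.0899]
tcp_rot: [1.0, 0.012, 0.001, 0.001]
ft_force: [0.6, -0.4, 0.3]
grip_width: 0.0589
```

```bash
python3 goal.py .5942 .0944 .09 1.57; python3 m2.py m16 .5915 .2046 1.5; python3 fine.py .5915 .2046 1.5;python3 - <<'E'
from h import *
d=get_image("top");cv2.imwrite("pics/z16.png",cv2.resize(d["frame"][190:270,170:270],None,fx=7,fy=7,interpolation=cv2.INTER_NEAREST))
E
```

```text
t 18.55 pos [ 0.5974 -0.0299  0.0899] F [ 0.62 -0.44  0.29] w 0.058859276601189156 tip 0.008 q [-0.18  0.31  1.72 -0.    1.11 -0.21]
yaw now 1.42
delta mm [  -0.2 -124.4   -0.2] rotvec deg [ 0.07 -0.09 -0.15]
blade c [0.5916 0.2057] ang 1.08 width 0.1226 len 0.1947 counts 58 58 36 10 10 side angs [0.99, 1.17] tip 0.1799
rel angle -0.49 centre step -0.0367 0.1814 shoulder mid y to end 1.4 mm
rear centre [0.5935 0.1057] rear near corner [0.5285 0.1045]
end edge step-y: at 0 0.2807 slope deg -0.05 resid 0.0001475954420117606
rear at -0.0990 slope -0.01
far 0.0638 slope 0.03 -> ang 1.47
near 0.0634 slope 0.14 -> ang 1.64
tip 0.1811985712460941
shoulder (rear+200) step y 0.2813, end here 0.2808 -> gap 0.6 mm
via tip gap -2.2
step rear end -0.2803 slope 0.00 60 0.00016817480189563295
step len 0.5610321434427454 end by centre: 0.2802244155698809
erosion 0.0013805372098039392 gap (symmetric) vs half-max end -0.8 ; vs step-centre end -0.3
```

View pics/z16.png

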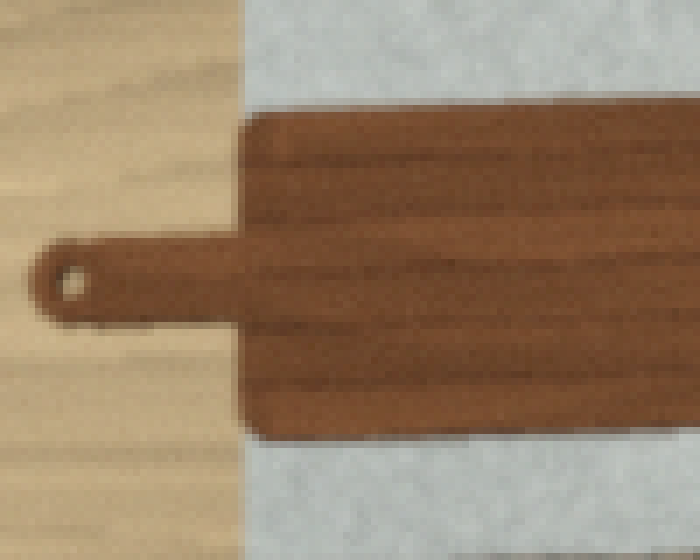

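{"op": "send_rows", "data": {"steps": [{"delta_pos":[0,2,-10],"rotation":[0,0,0],"grip":80},{"delta_pos":[0,4,-30],"rotation":[0,0,0],"grip":80},{"delta_pos":[0,4,-60],"rotation":[0,0,0],"grip":80},{"delta_pos":[0,4,-85],"rotation":[0,0,0],"grip":80},{"delta_pos":[0,4,-100],"rotation":[0,0,0],"grip":80},{"delta_pos":[0,4,-105],"rotation":[0,0,0],"grip":80},{"delta_pos":[0,4,-105],"rotation":[0,0,0],"grip":80},{"delta_pos":[0,4,-105],"rotation":[0,0,0],"grip":80}]}}

```text
time: 19.6
position: [0.5965, -0.0307, 0.1933]
tcp_rot: [1.0, 0.014, -0.001, 0.0]
ft_force: [-0.1, 0.4, -0.7]
grip_width: 0.0585
```

```bash
python3 - <<'E'
from h import *
a=cv2.imread("pics/scene0.png").astype(int)
d=get_image("scene");f=d["frame"];cv2.imwrite("pics/scene17.png",f)
b=get_image("top")["frame"];cv2.imwrite("pics/top17.png",b)
t0=cv2.imread("pics/top0.png").astype(int)
def df(a,b,r): x0,y0,x1,y1=r; return round(float(abs(a[y0:y1,x0:x1]-b[y0:y1,x0:x1].astype(int)).mean()),1)
for nm,r in dict(jug=(165,305,216,350),scoop=(118,262,165,340),soap=(415,322,455,352),brush=(485,265,522,328),tin=(235,158,265,188),bottle=(292,150,318,185),jar=(352,146,384,184),ref=(80,180,130,240)).items(): print(nm,df(t0,b,r))
for nm,r in dict(jar=(225,245,265,300),bottle=(306,238,340,306),tin=(376,282,412,316),ref=(100,120,140,150)).items(): print("scene",nm,df(a,f,r))
E
python3 fine.py .5915 .2046 1.5 | tail -1
```

```text
jug 8.7
scoop 8.5
soap 10.0
brush 8.7
tin 10.0
bottle 23.2
jar 25.8
ref 9.7
scene jar 3.6
scene bottle 10.7
scene tin 3.5
scene ref 3.3
erosion 0.0014098941722851255 gap (symmetric) vs half-max end -0.9 ; vs step-centre end -0.3
```

View pics/scene17.png

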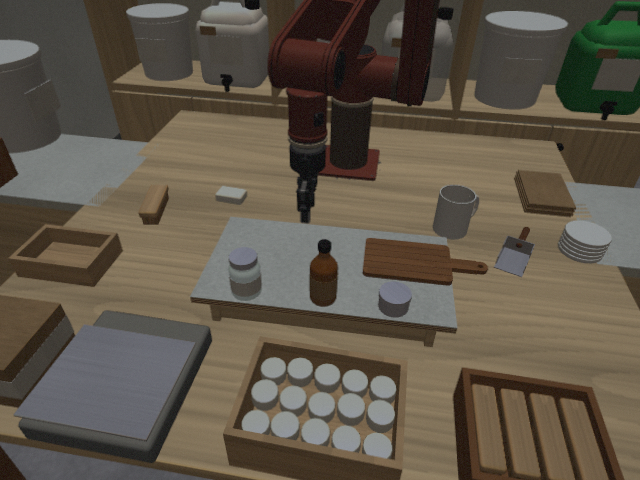

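The scene view shows the blade on the step with its shoulders at the end edge (about column 452), and the handle out to (486,267). The bottle, jar and tin are at the same pixels as at the start.

```bash
python3 -c "
from cell import env
print(env.close_job(), env.observe()['time'])"
```

```text
the job is handed in; nothing more can be done
the job is handed in; nothing more can be done
```

The paddle board now sticks out over the step's end with its whole handle clear. The blade is still on the step and square to the edge, and I handed the job in at about 20 s of the 48 s allowed.

- **What I did:** I pushed the board from behind with the fingertips, but that turned it only about 3°. I nudged the handle sideways to square it up, then pushed it straight along the step with both fingertips. I never gripped or lifted it, and the contact forces I read were under 3 N. The sideways nudge was not strictly a push along the handle's direction.
- **Shoulders:** The final fine measurement put the shoulder line 0.3–0.9 mm short of the step's end. Rougher estimates disagreed: the mask fit said 1.4 mm past the end. Before allowing for soft image edges, the rear side gave 0.6 mm past and the handle tip 2.2 mm short.
- **Squareness:** By the fine edge fits the board is within about 0.1° of square to the end. The coarser mask fit said 0.5° off.
- **Everything else:** The jug, scoop, soap, brush and tin show no change from the start pictures. In the top view the arm partly covered the bottle and jar. In the scene view the jar was unchanged; the bottle's patch of the picture had changed, which I put down to the board moving behind it, and by eye it is in the same place.

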